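# Issue three paint cakes from the lever dispenser

### The job

Take the paint tray out of its cubby and set it flat on the table inside the dispenser's dock, behind the orange sill with the green handle sticking out, and let go (it only goes in there held by that handle, so put it down on the way and take it again). Then press the red lever exactly three times (steadily, a slam throws the cakes about), each time fully down to the stop and letting it spring right back up before the next, so that three cakes of paint lie in the tray and the other two stay in the magazine. Leave the tray in the dock and do not disturb the other things on the table.

Things in the scene. Friction and masses are not known exactly. Their poses are not given: they have to be found in the camera images.
- tray: loose paint tray: open white box 104 mm long (x), 62 mm wide (y), 40 mm high, walls 3 mm, 0.15 kg, with a level green bar handle out of its -x end. Origin under the box's centre, z up. Starts flat on the table, handle tucked out of reach inside the cubby, box outside, 8 to 14 mm clear of the cubby's front
- tray_mid (a point): centre of the tray's box, half-way up (20 mm above its underside); axes as the tray's. The box can be gripped across its 62 mm width (y) from above
- tray_handle (a point): grip point on the tray's green handle, 100 mm to -x of the box's centre and 28 mm above the tray's underside; the bar runs along x from 52 to 140 mm from the box's centre, 16 mm wide (y), 12 mm high; axes as the tray's
- cubby: fixed plywood cubby, 120 mm deep (x), 140 mm wide (y), roof at 62 to 70 mm, a cardboard carton on it up to 146 mm. Origin on the table under its centre; open on its -x face only
- dispenser: fixed paint-cake dispenser. Origin on the table under its clear magazine (55 mm square, top at 152 mm); front to -x, z up. Platform underside at 64 mm, from x = -26 mm back; clear guard (underside 98 mm, x = -106 to -26 mm) roofs the dock, with a clear curtain at its mouth down to 62 mm at x = -106 to -101 mm: the tray passes under it, held by the handle. Lever on the -y side
- dock (a point): where tray_mid is when the tray is home; 60 mm to -x of the dispenser's origin, 20 mm above the table, axes as the dispenser's; the tray's x lies along the dock's x, handle out to -x. The dock is bare table between clear cheeks (inner faces 40 mm either side in y, 98 mm high), a back stop 58 mm to +x and a sill 58 mm to -x
- sill (a point): middle of the top of the orange sill across the dock's mouth, 6 mm high, 6 mm thick (x), 61 mm to -x of the dock point; the tray must be lifted over it and set down behind it, the handle passing over it
- lever (a joint): sprung lever, rad: 0 up, 0.36 at its lower stop. Pivot along y at dispenser x 45, y -90, z 105 mm; arm 110 mm to -x, the paddle sinks 39 mm straight down. Takes 4 N to start, 8 to 14 N near the bottom; springs back. Slammed, it throws the cakes: 0.15 m/s at most. Each full stroke pushes the lowest cake into the dock; as the lever comes up the next falls into place
- paddle_top (a point): centre of the top of the lever's red paddle (40 mm along x, 32 mm along y), about 130 mm above the table at rest, 91 mm fully down; moves with the lever; at dispenser x = -63, y = -90 mm, clear from above
- cake1_center (a point): centre of blue dry paint cake 1 of 5, counted from the bottom of the magazine at the start: a disc 44 mm across and 12 mm thick, 22 g
- cake2_center (a point): centre of blue dry paint cake 2 of 5, counted from the bottom of the magazine at the start: a disc 44 mm across and 12 mm thick, 22 g
- cake3_center (a point): centre of blue dry paint cake 3 of 5, counted from the bottom of the magazine at the start: a disc 44 mm across and 12 mm thick, 22 g
- cake4_center (a point): centre of blue dry paint cake 4 of 5, counted from the bottom of the magazine at the start: a disc 44 mm across and 12 mm thick, 22 g
- cake5_center (a point): centre of blue dry paint cake 5 of 5, counted from the bottom of the magazine at the start: a disc 44 mm across and 12 mm thick, 22 g
- brush_jar: white jar of brushes, 72 mm across, jar 100 mm and brushes up to about 225 mm high; leave alone. Origin at its underside
- medium_jar: amber jar with a lid, 64 mm across, 90 mm high; leave alone. Origin at its underside
- tube_yellow: paint tube with a yellow band, 120 mm long, lying; leave alone. Origin at its underside
- tube_red: paint tube with a red band, 120 mm long, lying; leave alone. Origin at its underside
- palette_knife: palette knife lying flat, 200 mm long; leave alone. Origin at its underside
- eraser: grey eraser block, 45 x 30 x 18 mm; leave alone. Origin at its underside

How it is judged:
By the outcome, as a careful person would: the job done as asked, in the order asked, and still so for the second after the job is handed in, with the robot touching nothing.
It also fails if it takes over 67 s, if anything falls off the work surface, if the arm or the gripper's body presses on something with over 40 N, if the wrist force passes 120 N, or if a joint passes its speed limit or range.

### The arm

A 6-joint arm with a two-finger parallel gripper is mounted at the origin on the work surface. World frame = base frame: x ahead of the robot, y to its left, z up, the work surface at z = 0. Lengths are in m, angles in degrees, forces in N, time in s.
With the tool pointing down it reaches from about 0.35 to 0.975 m from the base axis. Payload 4.9 kg.
Tool frame: the origin (TCP) lies at the centre of the arm's flange, where the gripper is bolted on; the fingertips stand 173 mm ahead of it and the grasp point (between the pads) lies 155 mm ahead of it; z points along the fingers, y is the direction in which the jaws open and shut (so a half turn about z gives the same grasp; the last joint's range is limited). The gripper opens to 85 mm and grips with 20 to 120 N. Pads are 22 mm wide; open, the fingers measure 114 mm over their backs; the gripper's body (76 mm by 85 mm) begins 54 mm behind the grasp point. The pads swing forward as they close: fully open they stand 13 mm farther back than shut.
Start: joints at [-77.12, 3.019, 92.412, -0, 84.569, -6.818], TCP at [0.211, -0.588, 0.405] pointing down, gripper open.
Joint ranges: [-172.51, 172.51], [-57.92, 126.97], [3.15, 148.05], [-58.71, 238.71], [5.1, 150.11], [-179.66, 179.66]. Speed limits (degrees/s): [147.25, 147.25, 180, 180, 180, 180].

### API

Orientations are given as a 3x3 rotation matrix whose columns are the frame's x, y, z axes.
In Python, from station import bot gives the robot as it stands.
- The arm moves only by the shell command python3 -m inch 'ROWS' [OPENING] [FORCE]. ROWS is JSON, a list that holds one entry, the list of rows, each a list of 6 numbers: the shift along the tool's x, y, z in cm, then the turn, a rotation vector about the tool's x, y, z in rad. A call has 1 to 5 rows; each row is the pose to reach, as a shift and turn from the pose measured when the call began, along the tool's axes at that moment; what a row does not reach only later rows make up. A row lasts 1/12 s, in which the tool goes at most 41.7 mm and 7.16 degrees, less where a joint would pass 70% of its speed; a pose out of reach is approached as far as the arm can. A call with a gripper value outside its range is refused whole. OPENING is the closure, from -1 (fully open) to 1 (shut), set as the call begins (- or left out, the last holds). The fingers move at their own pace and stop on an object; FORCE is the grip in N (left out, the last holds). Time passes only in rows, so rows that repeat a pose let the fingers close. It gives the time, the measured TCP pose, the force and the opening at its end, in the units of the state.
- bot.get_obs(): the state, without advancing time (a new reading comes with each control period).
- bot.camera(name): name is "scene" or "side" or "wrist"; returns the picture (480x640x3 uint8, red, green, blue); there is no depth.
- bot.camera_params(name): a dict with "fx", "fy", "cx", "cy" (pixels), "position" and "rotation" of the camera in the world; the wrist camera has in their place "tool_from_camera" (4x4, takes a point from camera to tool coordinates, whose origin is the TCP and whose axes are the flange's). Camera axes: x right, y up, looking along -z (the intrinsics and any distortion apply to the point x, -y, -z); pixel columns grow to the right and rows downward; lengths in m; the calibration is good to about 2 mm. The wrist camera is an equidistant fisheye: a pixel r from the principal point sees the ray r / f radians off the axis. A picture is of the moment at which its call begins: read the wrist's pose just before it. camera_params takes no time and is no camera call.
- bot.job_done(): hands the job in, once; it reports no verdict.
The state is a dict: "t": time; "joints": joint angles; "joint_vel": joint speeds; "joint_efforts": joint torques, N m; "tool_pos": TCP position; "orientation": TCP orientation; "ft_force": force on the tool from outside, world axes, zero at the start; "wrist_torque": the same for the moment, N m; "width": finger opening in m.
Only numpy, scipy, OpenCV 4.12 (cv2) and the standard library are available. Lean on these libraries where they do the work, as an engineer would, in place of code of your own. Each camera call takes 0.05 s, during which the arm holds its last target.

## Working session

There is one attempt and no reset: what is moved stays moved. The work goes in short steps, Python scripts to look and compute and a shell command to move; the robot and the scene stay as the last step left them, time stands still between calls to the robot, and variables do not carry over. Pictures are saved under pics/ and viewed, and the job is handed in when it is done.

```bash
ls; mkdir -p pics
python3 - <<'E'
from station import bot
import cv2,json
for n in ["scene","side","wrist"]:
    cv2.imwrite(f"pics/{n}0.png",bot.camera(n)[:,:,::-1])
    p=bot.camera_params(n); print(n,{k:(v.tolist() if hasattr(v,'tolist') else v) for k,v in p.items()})
o=bot.get_obs();print(o)
E
```

```text
pics
scene {'fx': 446.4709219284631, 'fy': 446.4709219284631, 'cx': 323.93124405195545, 'cy': 245.89014959715442, 'position': [0.8728640215611316, -0.6387647231924937, 0.9046392953144352], 'rotation': [[0.8628017647898416, -0.39056091505599205, 0.32099110004198045], [0.5055154275706352, 0.6599706057986819, -0.5557813886500683], [0.005221796971569465, 0.6417951161487182, 0.7668583713594321]]}
side {'fx': 501.56777292274063, 'fy': 501.56777292274063, 'cx': 324.01799310768746, 'cy': 237.888140185962, 'position': [0.15528735113477884, 0.697665996923977, 0.6984788339735951], 'rotation': [[-0.8802181060312084, 0.2769145568115341, -0.38540162693053587], [-0.47454336217186666, -0.5050834114318308, 0.7209017581577982], [0.0049682223634696385, 0.8174405640303493, 0.5759915286219854]]}
wrist {'fx': 371.64829954431775, 'fy': 371.64829954431775, 'cx': 321.6101339597613, 'cy': 234.50714297096982, 'tool_from_camera': [[0.0007294762203355798, 0.9658266642826561, 0.25918781303348204, 0.0650873142926403], [0.9999995914457334, -0.0005661857710494763, -0.0007046573893663915, 0.0006457908319992267], [-0.
[... 199 characters left out ...]
-05,
        8.45676339e+01, -6.81637758e+00]), 'joint_vel': array([-0.00145341, -0.13152508, -0.30094638,  0.06148048, -0.08279702,
        0.07923308]), 'joint_efforts': array([ 5.31921905e-04, -3.94241095e+01, -3.70721626e+01, -6.55493682e-05,
        4.74341810e-03,  1.11523556e-05]), 'tool_pos': array([ 0.21060808, -0.58821524,  0.40372655]), 'orientation': array([[ 9.41497462e-01,  3.37019885e-01, -3.56352564e-04],
       [ 3.37020019e-01, -9.41496179e-01,  1.56593700e-03],
       [ 1.92247329e-04, -1.59442365e-03, -9.99998710e-01]]), 'ft_force': array([-0.03372662, -0.34755776, -0.15067264]), 'wrist_torque': array([ 0.03122503, -0.0098985 , -0.00512977]), 'width': 0.08523166664068585}
```

View pics/scene0.png

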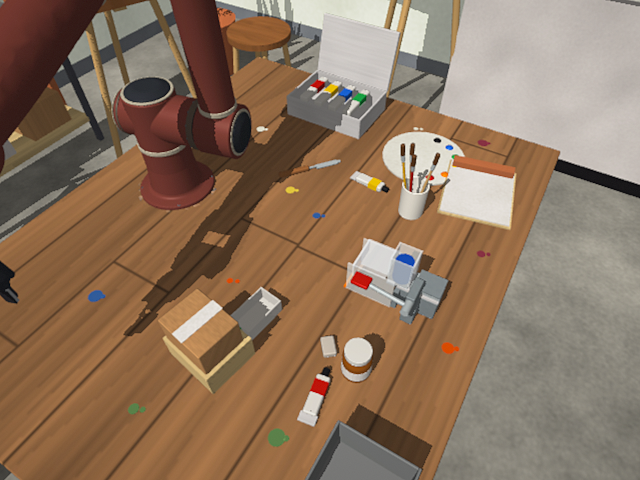

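View pics/side0.png

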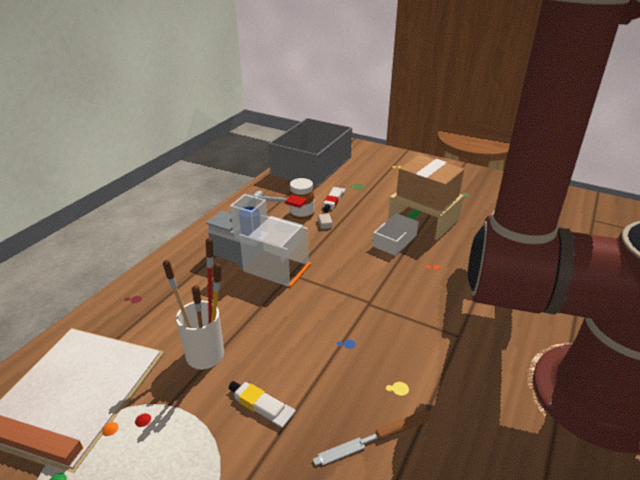

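View pics/wrist0.png

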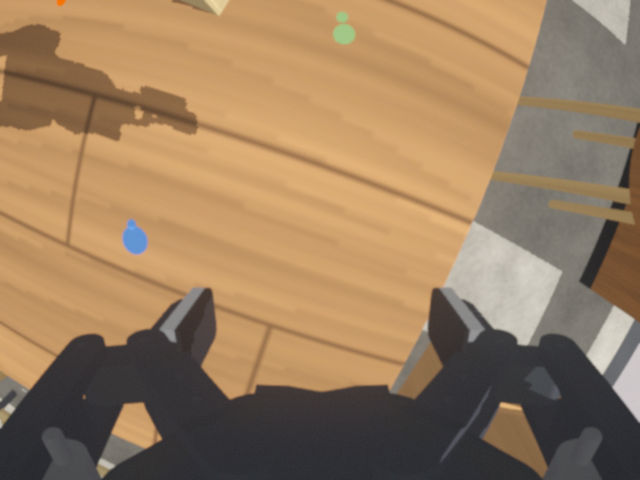

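The scene view shows the cubby with its carton at about (210,340), the tray at (262,310), the dispenser at (395,280) and the red paddle at (361,280). I'll enlarge these areas.

```bash
cat > h.py <<'E'
from station import bot
import numpy as np, cv2
def rayfix(name,u,v):
    p=bot.camera_params(name); d=np.array([(u-p['cx'])/p['fx'],-(v-p['cy'])/p['fy'],-1.0])
    return np.array(p['position']), np.array(p['rotation'])@d
def bp(name,u,v,z):
    c,d=rayfix(name,u,v); return c+d*(z-c[2])/d[2]
def pj(name,P):
    p=bot.camera_params(name); q=np.array(p['rotation']).T@(np.array(P)-np.array(p['position']))
    return np.array([p['cx']-p['fx']*q[0]/q[2], p['cy']+p['fy']*q[1]/q[2]])
def pjw(P,pos,R):
    p=bot.camera_params('wrist'); T=np.array(p['tool_from_camera'])
    q=np.array(R).T@(np.array(P)-np.array(pos)); q=T[:3,:3].T@(q-T[:3,3]); w=np.array([q[0],-q[1],-q[2]])
    r=np.hypot(w[0],w[1]); th=np.arctan2(r,w[2]); 
    return np.array([p['cx']+p['fx']*th*w[0]/r,p['cy']+p['fy']*th*w[1]/r])
def bpw(u,v,z,pos,R):
    p=bot.camera_params('wrist'); T=np.array(p['tool_from_camera'])
    a=(u-p['cx'])/p['fx'];b=(v-p['cy'])/p['fy'];th=np.hypot(a,b)
    w=np.array([a/th*np.sin(th),b/th*np.sin(th),np.cos(th)]); d=R@(T[:3,:3]@np.array([w[0],-w[1],-w[2]])); c=pos+R@T[:3,3]
    return c+d*(z-c[2])/d[2]
def crop(src,x,y,w,h,s,out):
    im=cv2.imread(src)[y:y+h,x:x+w]; im=cv2.resize(im,None,fx=s,fy=s,interpolation=cv2.INTER_CUBIC)
    for i in range(0,w,10):
        cv2.line(im,(i*s,0),(i*s,6 if (x+i)%50 else 14),(0,0,255),1)
        if (x+i)%20==0: cv2.putText(im,str(x+i),(i*s,24),0,.4,(0,0,255),1)
    for i in range(0,h,10):
        cv2.line(im,(0,i*s),(6,i*s),(0,0,255),1)
        if (y+i)%20==0: cv2.putText(im,str(y+i),(8,i*s+4),0,.4,(0,0,255),1)
    cv2.imwrite(out,im)
E
python3 - <<'E'
from h import *
crop('pics/scene0.png',150,270,150,120,5,'pics/a1.png')
crop('pics/scene0.png',330,220,130,110,6,'pics/a2.png')
crop('pics/side0.png',360,150,120,110,5,'pics/a3.png')
crop('pics/side0.png',200,170,150,120,5,'pics/a4.png')
E
```

```text
(no output)
```

View pics/a1.png

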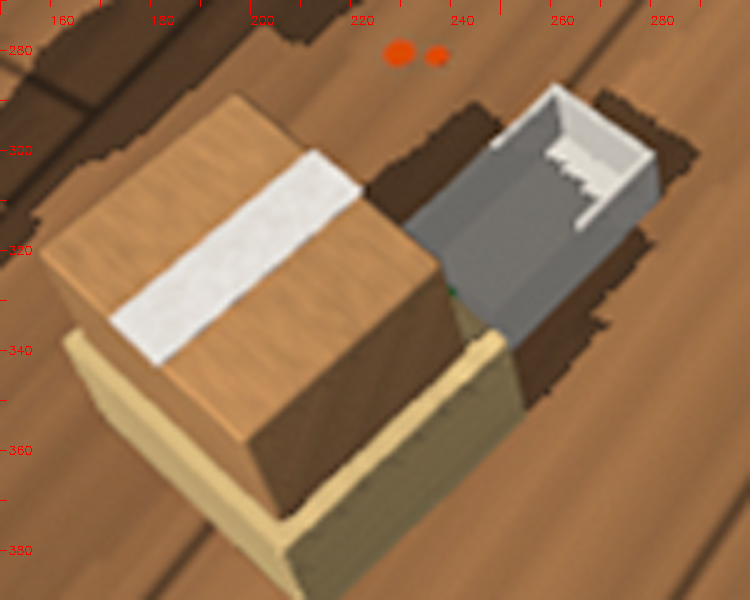

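View pics/a2.png

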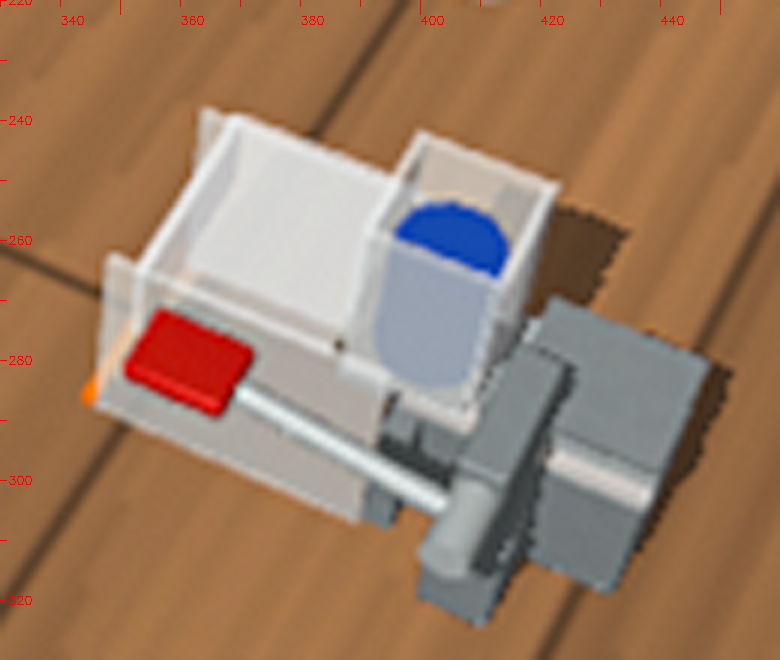

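View pics/a3.png

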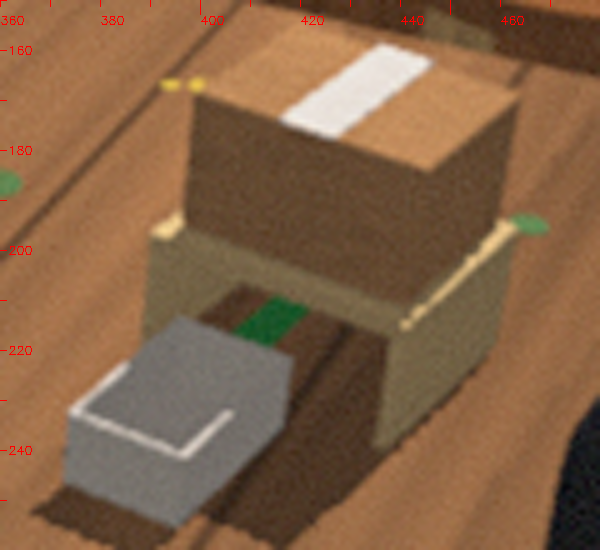

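View pics/a4.png

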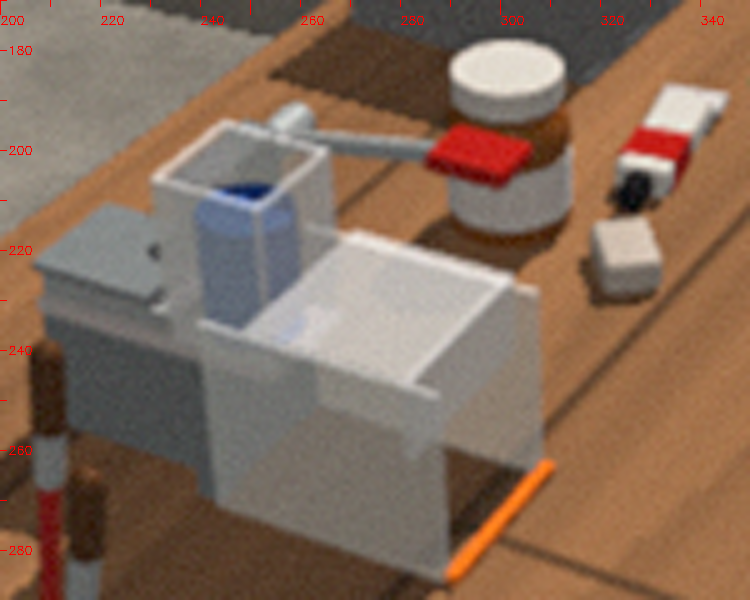

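Run:
```python
from h import *
np.set_printoptions(precision=4,suppress=True)
def P(n,l,z): 
    for u,v in l: print(n,(u,v),z,bp(n,u,v,z))
print('tray');P('scene',[(260,286.5),(280.5,300.5),(229,315)],.04);P('scene',[(281,310),(251,339)],0)
P('side',[(372.5,231.5),(394,241),(395,213.5),(416.5,222)],.04);P('side',[(373,247),(394,255)],0)
print('cubby');P('scene',[(248,337.5),(207,379),(163,337.5)],.07);P('side',[(390,197),(439,216),(462,195)],.07)
print('disp magazine top');P('scene',[(400,242),(421.5,251),(392,260),(413,269)],.152);P('side',[(245,194.5),(264,200.5),(231,206),(253,213)],.152)
print('sill');P('side',[(290,286),(310,263)],.006)
P('scene',[(344.5,287),],.0)
print('cheek');P('scene',[(346,288),(390,307)],0);P('side',[(290,286),(242,272)],0)
print('paddle');P('scene',[(357,272),(372,278.5),(351,281),(366,287)],.13);P('side',[(289,195),(304,200),(285,202),(298,207)],.13)
```

```text
tray
scene (260, 286.5) 0.04 [ 0.4447 -0.1956  0.04  ]
scene (280.5, 300.5) 0.04 [ 0.5078 -0.2034  0.04  ]
scene (229, 315) 0.04 [ 0.4302 -0.2937  0.04  ]
scene (281, 310) 0 [ 0.5067 -0.2047  0.    ]
scene (251, 339) 0 [ 0.4911 -0.302   0.    ]
side (372.5, 231.5) 0.04 [ 0.5093 -0.2033  0.04  ]
side (394, 241) 0.04 [ 0.4513 -0.1918  0.04  ]
side (395, 213.5) 0.04 [ 0.4926 -0.3015  0.04  ]
side (416.5, 222) 0.04 [ 0.4333 -0.2908  0.04  ]
side (373, 247) 0 [ 0.5036 -0.1992  0.    ]
side (394, 255) 0 [ 0.4484 -0.1938  0.    ]
cubby
scene (248, 337.5) 0.07 [ 0.5132 -0.3285  0.07  ]
scene (207, 379) 0.07 [ 0.4984 -0.4416  0.07  ]
scene (163, 337.5) 0.07 [ 0.3613 -0.418   0.07  ]
side (390, 197) 0.07 [ 0.5163 -0.321   0.07  ]
side (439, 216) 0.07 [ 0.3834 -0.2951  0.07  ]
side (462, 195) 0.07 [ 0.3631 -0.4163  0.07  ]
disp magazine top
scene (400, 242) 0.152 [0.6973 0.0023 0.152 ]
scene (421.5, 251) 0.152 [0.7483 0.0025 0.152 ]
scene (392, 260) 0.152 [ 0.7033 -0.053   0.152 ]
scene (413, 269) 0.152 [ 0.7517 -0.0524  0.152 ]
side (245, 194.5) 0.152 [ 0.7471 -0.0473  0.152 ]
side (264, 200.5) 0.152 [ 0.6972 -0.0461  0.152 ]
side (231, 206) 0.152 [0.7448 0.0054 0.152 ]
side (253, 213) 0.152 [0.6892 0.0058 0.152 ]
sill
side (290, 286) 0.006 [0.598  0.0205 0.006 ]
side (310, 263) 0.006 [ 0.5998 -0.0681  0.006 ]
scene (344.5, 287) 0.0 [ 0.6041 -0.0709 -0.    ]
cheek
scene (346, 288) 0 [ 0.6087 -0.0717  0.    ]
scene (390, 307) 0 [ 0.7247 -0.0664  0.    ]
side (290, 286) 0 [0.6018 0.0146 0.    ]
side (242, 272) 0 [0.7191 0.0251 0.    ]
paddle
scene (357, 272) 0.13 [ 0.6472 -0.1044  0.13  ]
scene (372, 278.5) 0.13 [ 0.6827 -0.1034  0.13  ]
scene (351, 281) 0.13 [ 0.6472 -0.132   0.13  ]
scene (366, 287) 0.13 [ 0.6817 -0.1295  0.13  ]
side (289, 195) 0.13 [ 0.6835 -0.1228  0.13  ]
side (304, 200) 0.13 [ 0.6431 -0.1202  0.13  ]
side (285, 202) 0.13 [ 0.6752 -0.0928  0.13  ]
side (298, 207) 0.13 [ 0.6397 -0.0886  0.13  ]
```

```bash
cat > fit.py <<'E'
from h import *
from scipy.optimize import least_squares
np.set_printoptions(precision=4,suppress=True)
def fit(obs,x0):
    def W(q,p): c,s=np.cos(p[2]),np.sin(p[2]); return np.array([p[0]+c*q[0]-s*q[1],p[1]+s*q[0]+c*q[1],q[2]])
    f=lambda p:np.concatenate([pj(n,W(q,p))-np.array(uv) for n,uv,q in obs])
    r=least_squares(f,x0,loss='soft_l1'); print(r.x[:2],np.degrees(r.x[2])); print(r.fun.reshape(-1,2).T if 0 else np.round(f(r.x).reshape(-1,2),1).tolist()); return r.x
E
python3 - <<'E'
from fit import *
a=.0275;m=.152;S,D='scene','side'
disp=[(S,(400,242),(-a,a,m)),(S,(421.5,251),(a,a,m)),(S,(392,260),(-a,-a,m)),(S,(413,269),(a,-a,m)),
(D,(245,194.5),(a,-a,m)),(D,(264,200.5),(-a,-a,m)),(D,(231,206),(a,a,m)),(D,(253,213),(-a,a,m)),
(S,(357,272),(-.083,-.074,.13)),(S,(372,278.5),(-.043,-.074,.13)),(S,(351,281),(-.083,-.106,.13)),(S,(366,287),(-.043,-.106,.13)),
(D,(289,195),(-.043,-.106,.13)),(D,(304,200),(-.083,-.106,.13)),(D,(285,202),(-.043,-.074,.13)),(D,(298,207),(-.083,-.074,.13))]
for l in ([disp[:4]+disp[8:12]],[disp[4:8]+disp[12:]],[disp]): fit(l[0],[.72,-.02,0])
hx,hy=.052,.031
tray=[(S,(260,286.5),(hx,hy,.04)),(S,(280.5,300.5),(hx,-hy,.04)),(S,(229,315),(-hx,hy,.04)),(S,(281,310),(hx,-hy,0)),(S,(251,339),(-hx,-hy,0)),
(D,(372.5,231.5),(hx,-hy,.04)),(D,(394,241),(hx,hy,.04)),(D,(395,213.5),(-hx,-hy,.04)),(D,(416.5,222),(-hx,hy,.04)),(D,(373,247),(hx,-hy,0)),(D,(394,255),(hx,hy,0))]
fit(tray,[.47,-.248,1.4]);fit(tray[:5],[.47,-.248,1.4]);fit(tray[5:],[.47,-.248,1.4])
cub=[(S,(248,337.5),(-.06,.07,.07)),(S,(207,379),(.06,.07,.07)),(S,(163,337.5),(.06,-.07,.07)),(D,(390,197),(-.06,.07,.07)),(D,(439,216),(-.06,-.07,.07)),(D,(462,195),(.06,-.07,.07))]
fit(cub,[.44,-.36,-1.7])
for n,u,v in [(S,412,218),(S,357,378),(S,329,347),(D,178,360),(S,315,405)]: print(n,u,v,bp(n,u,v,0))
E
```

```text
[ 0.7247 -0.0254] 1.8525003029496956
[[-0.6, 0.2], [1.4, 0.4], [-2.4, -0.7], [0.7, 0.1], [-0.7, -1.3], [1.1, -0.6], [-1.3, 0.3], [0.8, 1.8]]
[ 0.7201 -0.0182] 1.6410328711172877
[[-1.2, 0.3], [1.6, 0.4], [-2.2, 0.8], [-1.9, 0.3], [1.8, -0.1], [2.6, -1.0], [-1.4, -0.6], [1.5, -1.2]]
[ 0.7234 -0.0231] 2.2104793958356312
[[-0.8, -0.7], [1.2, -0.6], [-2.4, -1.6], [0.7, -0.9], [-1.2, -1.0], [1.6, -1.2], [-2.0, -0.6], [-1.6, -1.3], [-0.7, -2.0], [1.2, -1.4], [-1.2, -0.4], [1.0, 1.0], [1.4, -1.7], [2.2, -2.6], [-1.7, -2.1], [1.3, -2.9]]
[ 0.4698 -0.2486] 81.14364376550299
[[1.6, -0.5], [0.6, -0.4], [-0.1, 0.7], [1.2, -0.6], [-0.2, 1.2], [0.1, 0.4], [1.8, 0.4], [0.6, -0.6], [1.5, -0.6], [-1.4, -1.2], [0.3, 0.5]]
[ 0.4685 -0.2491] 81.46065744160123
[[0.9, -0.6], [-0.0, -0.5], [-0.7, 0.7], [0.6, -0.7], [-0.7, 1.2]]
[ 0.4707 -0.2476] 81.32396804022974
[[-0.4, 0.5], [1.3, 0.5], [-0.1, -0.5], [0.9, -0.6], [-1.9, -1.0], [-0.2, 0.6]]
[ 0.4402 -0.3708] -100.15645445148353
[[3.8, -0.2], [-0.1, 0.2], [-0.0, -0.3], [-0.8, -0.9], [1.2, -0.7], [1.1, 0.0]]
scene 412 218 [0.6545 0.2297 0.    ]
scene 357 378 [ 0.739  -0.2624  0.    ]
scene 329 347 [ 0.6519 -0.2301  0.    ]
side 178 360 [0.6719 0.2841 0.    ]
scene 315 405 [ 0.692  -0.3567 -0.    ]
```

```bash
cat > d.py <<'E'
import sys
from h import *
from scipy.spatial.transform import Rotation as Ro
def go(x,y,z,yaw):
    o=bot.get_obs();R=np.array(o['orientation']);p=np.array(o['tool_pos'])
    a=np.radians(yaw);X=np.array([np.cos(a),np.sin(a),0]);Z=np.array([0,0,-1.]);G=np.stack([X,np.cross(Z,X),Z],1)
    print('t',round(o['t'],2),'pos',p.round(4),'yaw',np.degrees(np.arctan2(R[1,0],R[0,0])).round(2),'j',np.round(o['joints'],1),'F',np.round(o['ft_force'],1),'w',round(o['width'],4))
    print('shift cm',(R.T@(np.array([x,y,z])-p)*100).round(2),'rot',Ro.from_matrix(R.T@G).as_rotvec().round(4))
if __name__=='__main__': go(*map(float,sys.argv[1:5]))
E
python3 d.py .47 -.248 .404 81.1
```

```text
t 0.15 pos [ 0.2106 -0.5882  0.4037] yaw 19.7 j [-77.1   3.   92.5   0.   84.6  -6.8] F [-0.  -0.3 -0.2] w 0.0852
shift cm [ 3.589e+01 -2.329e+01  2.000e-02] rot [-1.3000e-03 -1.0000e-03 -1.0717e+00]
```

```bash
python3 -m inch '[[[3.3,-2.1,0,0,0,-0.1],[6.6,-4.2,0,0,0,-0.2],[9.9,-6.3,0,0,0,-0.3],[13.2,-8.4,0,0,0,-0.4],[16.5,-10.5,0,0,0,-0.5]]]' -1; python3 d.py .47 -.248 .404 81.1
```

```text
t: 0.57
tool_pos: [0.3312, -0.4321, 0.4035]
orientation: [[0.661, 0.75, -0.001], [0.75, -0.661, 0.002], [0.001, -0.002, -1.0]]
ft_force: [0.7, -0.7, -0.2]
width: 0.0852
t 0.57 pos [ 0.3312 -0.4321  0.4035] yaw 48.59 j [-60.4  -8.  103.2   0.   84.9 -19. ] F [ 0.7 -0.7 -0.2] w 0.0852
shift cm [ 2.299e+01 -1.770e+00 -2.000e-02] rot [-0.0014 -0.0017 -0.5674]
```

```bash
python3 -m inch '[[[4,-0.3,0,0,0,-0.12],[8,-0.6,0,0,0,-0.24],[12,-0.9,0,0,0,-0.36],[16,-1.2,0,0,0,-0.48],[20,-1.5,0,0,0,-0.567]]]'; python3 d.py .47 -.248 .404 81.1
```

```text
t: 0.98
tool_pos: [0.4529, -0.2704, 0.4036]
orientation: [[0.15, 0.989, -0.001], [0.989, -0.15, 0.002], [0.002, -0.001, -1.0]]
ft_force: [1.1, -0.9, 1.0]
width: 0.0855
t 0.98 pos [ 0.4529 -0.2704  0.4036] yaw 81.38 j [-3.890e+01 -1.040e+01  1.053e+02  1.000e-01  8.520e+01 -3.030e+01] F [ 1.1 -0.9  1. ] w 0.0855
shift cm [ 2.47  1.36 -0.04] rot [-0.0009 -0.002   0.0048]
```

```bash
python3 -m inch '[[[2.5,1.4,0,0,0,0],[2.5,1.4,2,0,0,0],[2.5,1.4,4,0,0,0]]]'
python3 - <<'E'
from h import *
import d
d.go(.47,-.248,.3,81.1)
cv2.imwrite('pics/w1.png',bot.camera('wrist')[:,:,::-1])
E
```

```text
t: 1.23
tool_pos: [0.4718, -0.246, 0.3646]
orientation: [[0.146, 0.989, 0.002], [0.989, -0.146, 0.0], [0.0, 0.002, -1.0]]
ft_force: [0.2, -0.9, -0.0]
width: 0.0853
t 1.23 pos [ 0.4718 -0.246   0.3646] yaw 81.6 j [-3.560e+01 -8.200e+00  1.072e+02  1.000e-01  8.100e+01 -2.720e+01] F [ 0.2 -0.9 -0. ] w 0.0853
shift cm [-0.22 -0.16  6.46] rot [ 0.0023 -0.0004  0.0087]
```

View pics/w1.png

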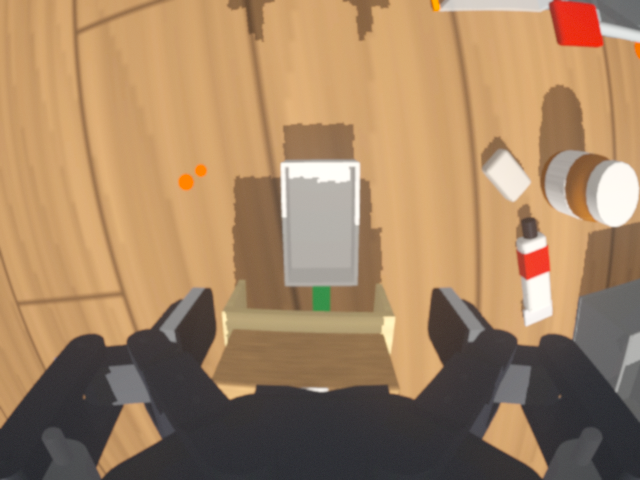

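Run:
```python
from h import *
o=bot.get_obs();R=np.array(o['orientation']);p=np.array(o['tool_pos'])
print(o['t'],p)
C=[bpw(u,v,.04,p,R) for u,v in [(281.5,161),(359,161),(284,286.5),(357.5,286.5)]]
print(np.round(C,4)); C=np.array(C)
print(C.mean(0)); x=(C[0]+C[1]-C[2]-C[3]);print(np.linalg.norm(x)/2,np.degrees(np.arctan2(x[1],x[0])),np.linalg.norm(C[0]-C[1]))
import d; d.go(*(C.mean(0)[:2]),.25,81.1)
```

```text
1.2833 [ 0.47011652 -0.24582997  0.35847871]
[[ 0.4445 -0.1937  0.04  ]
 [ 0.5037 -0.2025  0.04  ]
 [ 0.4287 -0.2963  0.04  ]
 [ 0.4897 -0.3051  0.04  ]]
[ 0.46664268 -0.24940106  0.04      ]
0.1037296389024007 81.7408202398871 0.05982542456082073
t 1.28 pos [ 0.4701 -0.2458  0.3585] yaw 81.52 j [-3.570e+01 -8.000e+00  1.076e+02  1.000e-01  8.090e+01 -2.720e+01] F [-2.   1.  -2.4] w 0.0856
shift cm [-0.46 -0.22 10.85] rot [-0.0065 -0.0048  0.0073]
```

```bash
python3 -m inch '[[[-0.4,-0.2,3.5,-0.006,-0.005,0],[-0.4,-0.2,7,-0.006,-0.005,0],[-0.4,-0.2,10,-0.006,-0.005,0],[-0.4,-0.2,12,-0.006,-0.005,0]]]' -1 80; python3 d.py .468 -.249 .180 81.4
```

```text
t: 1.62
tool_pos: [0.4655, -0.2482, 0.235]
orientation: [[0.148, 0.989, -0.005], [0.989, -0.148, 0.003], [0.002, -0.005, -1.0]]
ft_force: [0.2, 0.4, -0.3]
width: 0.0856
t 1.62 pos [ 0.4655 -0.2482  0.235 ] yaw 81.48 j [-36.1  -0.4 113.1  -0.   67.7 -27.6] F [ 0.2  0.4 -0.3] w 0.0856
shift cm [-0.05  0.29  5.5 ] rot [-0.005  -0.0022  0.0015]
```

```bash
python3 -m inch '[[[0,0.25,2.5,-0.005,-0.002,0],[0,0.25,4.5,-0.005,-0.002,0],[0,0.25,5.5,-0.005,-0.002,0],[0,0.25,5.5,-0.005,-0.002,0]]]' -1 80; python3 -c "
from h import *
import d
d.go(.468,-.249,.18,81.4)
cv2.imwrite('pics/s2.png',bot.camera('side')[:,:,::-1]); crop('pics/s2.png',340,130,160,130,5,'pics/s2c.png')"
```

```text
t: 1.95
tool_pos: [0.4665, -0.2479, 0.1774]
orientation: [[0.149, 0.989, -0.005], [0.989, -0.149, 0.004], [0.003, -0.005, -1.0]]
ft_force: [0.2, 0.6, -0.7]
width: 0.0853
t 1.95 pos [ 0.4665 -0.2479  0.1774] yaw 81.45 j [-36.1   4.9 114.1   0.   61.3 -27.5] F [ 0.2  0.6 -0.7] w 0.0853
shift cm [-0.09  0.16 -0.26] rot [-0.0051 -0.0028  0.0009]
```

View pics/s2c.png

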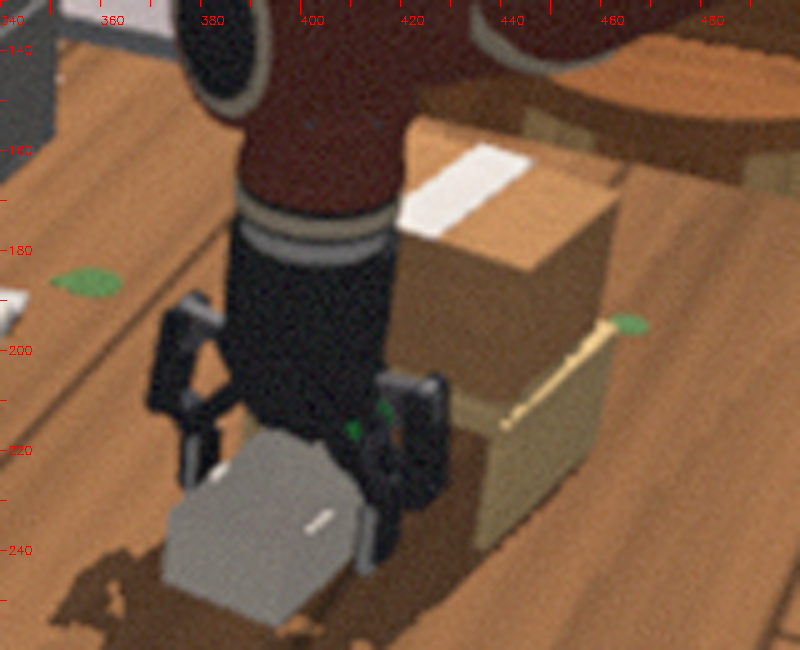

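The fingers straddle the box at about (385,240) and (410,240). Closing.

```bash
python3 -m inch '[[[0,0,-0.2,0,0,0],[0,0,-0.2,0,0,0],[0,0,-0.2,0,0,0],[0,0,-0.2,0,0,0],[0,0,-0.2,0,0,0]]]' 1 60;python3 d.py .4665 -.248 .23 81.4
```

```text
t: 2.42
tool_pos: [0.4686, -0.2493, 0.1841]
orientation: [[0.149, 0.989, 0.002], [0.989, -0.149, -0.001], [-0.001, 0.002, -1.0]]
ft_force: [-0.1, -0.1, 6.4]
width: 0.0608
t 2.42 pos [ 0.4686 -0.2493  0.1841] yaw 81.46 j [-36.1   4.5 113.8   0.   61.6 -27.5] F [-0.1 -0.1  6.4] w 0.0608
shift cm [ 0.09 -0.22 -4.59] rot [0.0025 0.0011 0.001 ]
```

```bash
python3 -m inch '[[[0,0,-0.6,0,0,0],[1.5,0,-1.2,0,0,0],[5,0,-1.2,0,0,0],[8.5,0,-1.2,0,0,0],[11,0,-1.2,0,0,0]]]';python3 -c "
from h import *
import d
d.go(.51,-.028,.23,2)
cv2.imwrite('pics/s3.png',bot.camera('side')[:,:,::-1]); crop('pics/s3.png',330,130,160,130,5,'pics/s3c.png')"
```

```text
t: 2.83
tool_pos: [0.4846, -0.1386, 0.1963]
orientation: [[0.149, 0.989, 0.002], [0.989, -0.149, -0.001], [-0.0, 0.002, -1.0]]
ft_force: [0.7, -0.2, -2.3]
width: 0.0609
t 2.83 pos [ 0.4846 -0.1386  0.1963] yaw 81.45 j [-24.4  -0.2 117.2   0.   62.9 -15.9] F [ 0.7 -0.2 -2.3] w 0.0609
shift cm [11.31  0.87 -3.38] rot [ 1.9000e-03 -1.2000e-03  1.3867e+00]
```

View pics/s3c.png

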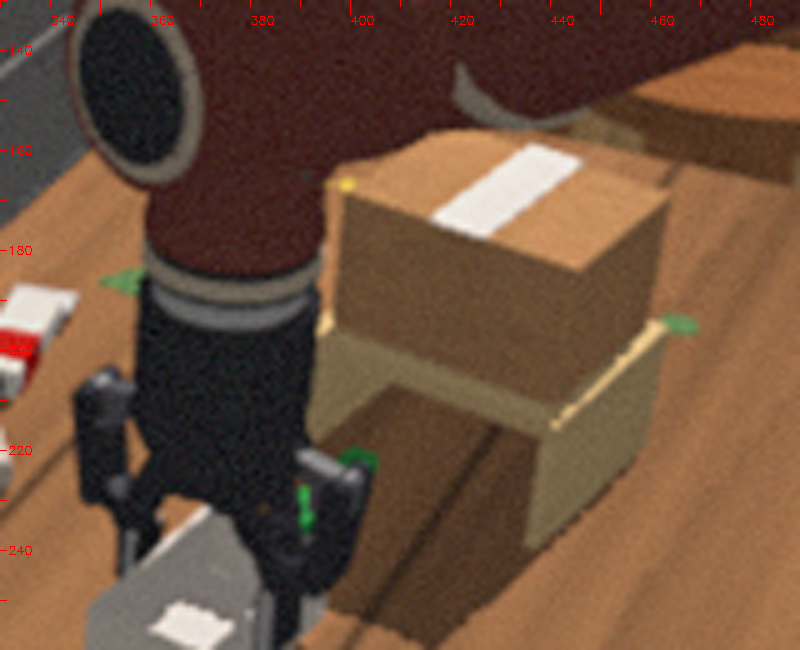

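```bash
python3 -m inch '[[[0.5,0,-1,0,0,0.11],[1.5,0,-2,0,0,0.23],[2.5,0,-2,0,0,0.35],[3.5,0,-2,0,0,0.47],[4.5,0,-2,0,0,0.59]]]';python3 d.py .50 -.028 .215 2
```

```text
t: 3.3
tool_pos: [0.4911, -0.0908, 0.2164]
orientation: [[0.676, 0.737, 0.002], [0.737, -0.676, 0.002], [0.003, -0.0, -1.0]]
ft_force: [-0.7, -0.4, -2.2]
width: 0.0609
t 3.3 pos [ 0.4911 -0.0908  0.2164] yaw 47.45 j [-19.1  -2.8 117.4   0.2  65.3  23.4] F [-0.7 -0.4 -2.2] w 0.0609
shift cm [ 5.23 -3.59  0.15] rot [-0.0014 -0.0025  0.7932]
```

```bash
python3 -m inch '[[[1,-0.7,0,0,0,0.12],[2,-1.4,0,0,0,0.24],[3,-2.1,0,0,0,0.36],[4,-2.8,0,0,0,0.48],[5.2,-3.6,0,0,0,0.6]]]';python3 d.py .50 -.028 .215 2
```

```text
t: 3.72
tool_pos: [0.4995, -0.0278, 0.2167]
orientation: [[0.975, 0.22, 0.001], [0.22, -0.975, 0.002], [0.002, -0.002, -1.0]]
ft_force: [1.2, -0.3, -2.8]
width: 0.0611
t 3.72 pos [ 0.4995 -0.0278  0.2167] yaw 12.71 j [-1.170e+01 -2.700e+00  1.173e+02  1.000e-01  6.530e+01  6.550e+01] F [ 1.2 -0.3 -2.8] w 0.0611
shift cm [0.05 0.03 0.17] rot [-0.0019 -0.0015  0.1869]
```

```bash
python3 -m inch '[[[0,0,0,0,0,0.1],[0,0,0,0,0,0.187],[0,0,1.0,0,0,0.187],[0,0,2.2,0,0,0.187],[0,0,2.8,0,0,0.187]]]';python3 -c "
from h import *
import d
d.go(.50,-.028,.184,2)
cv2.imwrite('pics/w4.png',bot.camera('wrist')[:,:,::-1]);d.go(.50,-.028,.184,2)"
```

```text
t: 4.13
tool_pos: [0.4985, -0.0278, 0.1865]
orientation: [[0.999, 0.036, -0.002], [0.036, -0.999, 0.003], [-0.001, -0.003, -1.0]]
ft_force: [-0.5, 0.6, -2.3]
width: 0.0608
t 4.13 pos [ 0.4985 -0.0278  0.1865] yaw 2.09 j [-1.18e+01  1.00e-01  1.18e+02  1.00e-01  6.20e+01  7.61e+01] F [-0.5  0.6 -2.3] w 0.0608
shift cm [0.15 0.03 0.25] rot [-0.0026  0.0015  0.0015]
t 4.18 pos [ 0.4979 -0.0277  0.1853] yaw 2.06 j [-1.18e+01  2.00e-01  1.18e+02  1.00e-01  6.20e+01  7.61e+01] F [-1.5  0.2 -3. ] w 0.0608
shift cm [0.21 0.04 0.13] rot [-0.0032  0.0038  0.0011]
```

View pics/w4.png

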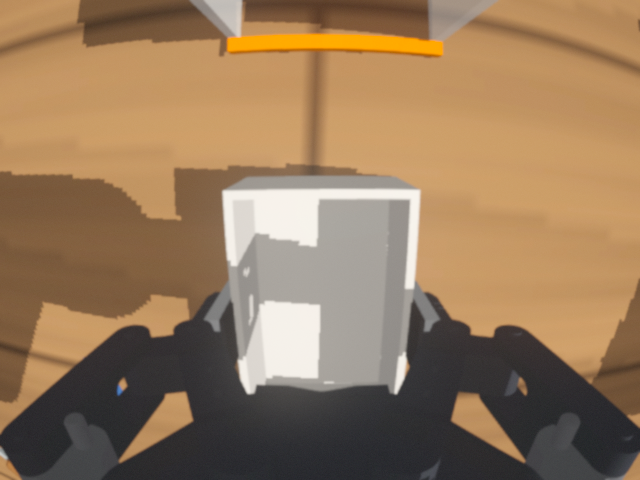

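```bash
python3 -m inch '[[[0,0,0.12,0,0,0],[0,0,0.15,0,0,0],[0,0,0.2,0,0,0]]]'
python3 - <<'E'
from h import *
R=np.array([[.999,.036,-.002],[.036,-.999,.003],[-.001,-.003,-1]]);p=np.array([.4982,-.0278,.1859])
for u,v in [(229,38.5),(318,34.5),(442,41.5),(229,52),(318,49),(442,55)]:print(u,v,bpw(u,v,.006,p,R).round(4))
import d; d.go(.5,-.028,.23,2)
E
```

```text
t: 4.43
tool_pos: [0.4983, -0.0279, 0.1842]
orientation: [[0.999, 0.037, -0.005], [0.037, -0.999, 0.003], [-0.005, -0.003, -1.0]]
ft_force: [-6.0, 2.1, 10.4]
width: 0.0617
229 38.5 [0.6037 0.0131 0.006 ]
318 34.5 [ 0.605  -0.0227  0.006 ]
442 41.5 [ 0.6067 -0.0732  0.006 ]
229 52 [0.5978 0.0128 0.006 ]
318 49 [ 0.5988 -0.0229  0.006 ]
442 55 [ 0.6008 -0.0733  0.006 ]
t 4.43 pos [ 0.4983 -0.0279  0.1842] yaw 2.1 j [-1.18e+01  4.00e-01  1.18e+02  1.00e-01  6.19e+01  7.61e+01] F [-6.   2.1 10.4] w 0.0617
shift cm [ 0.15  0.   -4.58] rot [-0.0033  0.0047  0.0017]
```

```bash
python3 -m inch '[[[0,0,0,0,0,0],[0,0,0,0,0,0],[0,0,-0.3,0,0,0],[0,0,-2,0,0,0],[0,0,-5,0,0,0]]]' -1;python3 d.py .3984 -.0314 .235 2
```

```text
t: 4.85
tool_pos: [0.4967, -0.0278, 0.2313]
orientation: [[0.999, 0.037, -0.013], [0.037, -0.999, 0.005], [-0.013, -0.005, -1.0]]
ft_force: [-0.2, -0.4, -0.4]
width: 0.0857
t 4.85 pos [ 0.4967 -0.0278  0.2313] yaw 2.1 j [-1.180e+01 -4.200e+00  1.171e+02  1.000e-01  6.780e+01  7.600e+01] F [-0.2 -0.4 -0.4] w 0.0857
shift cm [-9.84 -0.   -0.25] rot [-0.0052  0.0126  0.0017]
```

```bash
python3 -m inch '[[[-2.5,0,-1.5,-0.005,0.012,0],[-6,0,-1.5,-0.005,0.012,0],[-9.8,0,-1.5,-0.005,0.012,0],[-9.8,0,-1.5,-0.005,0.012,0],[-9.8,0,-1.5,-0.005,0.012,0]]]';python3 -c "
from h import *
import d
cv2.imwrite('pics/w5.png',bot.camera('wrist')[:,:,::-1]);d.go(.3984,-.0314,.183,2)"
```

```text
t: 5.27
tool_pos: [0.3969, -0.0312, 0.2469]
orientation: [[0.999, 0.036, 0.0], [0.036, -0.999, 0.0], [0.0, -0.0, -1.0]]
ft_force: [0.1, -0.9, 0.4]
width: 0.0851
t 5.32 pos [ 0.3985 -0.0315  0.2478] yaw 2.08 j [-15.2 -21.7 129.8   0.   71.8  72.7] F [0.7 0.7 0.3] w 0.0854
shift cm [-0.02 -0.01  6.48] rot [ 0.0003 -0.0013  0.0014]
```

View pics/w5.png

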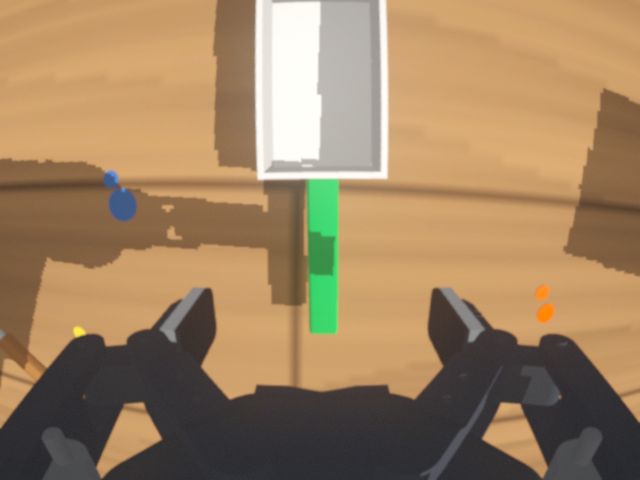

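Run:
```python
from h import *
o=bot.get_obs();R=np.array(o['orientation']);p=np.array(o['tool_pos'])
for u,v,z in [(322.5,180,.034),(323.5,333,.034),(256.5,179,.04),(388,179,.04)]:print(bpw(u,v,z,p,R).round(4))
print(p)
```

```text
[ 0.4429 -0.0312  0.034 ]
[ 0.3581 -0.0349  0.034 ]
[0.4432 0.0006 0.04  ]
[ 0.4456 -0.0626  0.04  ]
[ 0.39847449 -0.03148019  0.24781279]
```

```bash
python3 -m inch '[[[-0.2,0.15,2,0,0,0],[-0.2,0.15,4.5,0,0,0],[-0.2,0.15,6,0,0,0],[-0.2,0.15,6.45,0,0,0],[-0.2,0.15,6.45,0,0,0]]]';python3 d.py .3965 -.0330 .183 2
```

```text
t: 5.73
tool_pos: [0.3971, -0.0331, 0.1823]
orientation: [[0.999, 0.037, -0.002], [0.037, -0.999, 0.001], [-0.002, -0.001, -1.0]]
ft_force: [0.1, 0.8, -0.7]
width: 0.0856
t 5.73 pos [ 0.3971 -0.0331  0.1823] yaw 2.1 j [-15.5 -14.7 131.7   0.   63.1  72.4] F [ 0.1  0.8 -0.7] w 0.0856
shift cm [-0.06 -0.01 -0.07] rot [-0.0007  0.0015  0.0017]
```

```bash
python3 -m inch '[[[0,0,-0.1,0,0,0],[0,0,-0.1,0,0,0],[0,0,-0.1,0,0,0],[0,0,-0.1,0,0,0],[0,0,-0.1,0,0,0]]]' 1 110;python3 -m inch '[[[0,0,0,0,0,0],[0,0,0,0,0,0]]]';python3 d.py .3965 -.0330 .183 2
```

```text
t: 6.15
tool_pos: [0.3975, -0.0332, 0.1841]
orientation: [[0.999, 0.037, -0.0], [0.037, -0.999, 0.0], [-0.0, -0.0, -1.0]]
ft_force: [0.8, 0.7, -0.9]
width: 0.0255
t: 6.32
tool_pos: [0.3976, -0.0332, 0.1845]
orientation: [[0.999, 0.037, 0.0], [0.037, -0.999, 0.0], [0.0, -0.0, -1.0]]
ft_force: [-1.1, 0.4, 2.4]
width: 0.014
t 6.32 pos [ 0.3976 -0.0332  0.1845] yaw 2.1 j [-15.5 -15.  131.6   0.   63.3  72.4] F [-1.1  0.4  2.4] w 0.014
shift cm [-0.11 -0.02  0.15] rot [-0.0001 -0.0005  0.0018]
```

```bash
python3 -m inch '[[[0,0,-0.5,0,0,0],[0,0,-1,0,0,0],[0,0,-1.4,0,0,0],[0,0,-1.4,0,0,0]]]';python3 -c "
from h import *
import d
cv2.imwrite('pics/s6.png',bot.camera('side')[:,:,::-1]);crop('pics/s6.png',200,180,260,190,3,'pics/s6c.png');d.go(.5635,-.0332,.198,2)"
```

```text
t: 6.65
tool_pos: [0.3979, -0.0333, 0.1996]
orientation: [[0.999, 0.037, 0.002], [0.037, -0.999, -0.0], [0.002, 0.001, -1.0]]
ft_force: [-0.5, 0.4, -2.2]
width: 0.014
t 6.7 pos [ 0.3978 -0.0332  0.1992] yaw 2.1 j [-15.5 -16.7 131.3   0.   65.3  72.4] F [ 1.   0.3 -1.4] w 0.0138
shift cm [16.56  0.6   0.15] rot [ 0.0004 -0.0018  0.0018]
```

View pics/s6c.png

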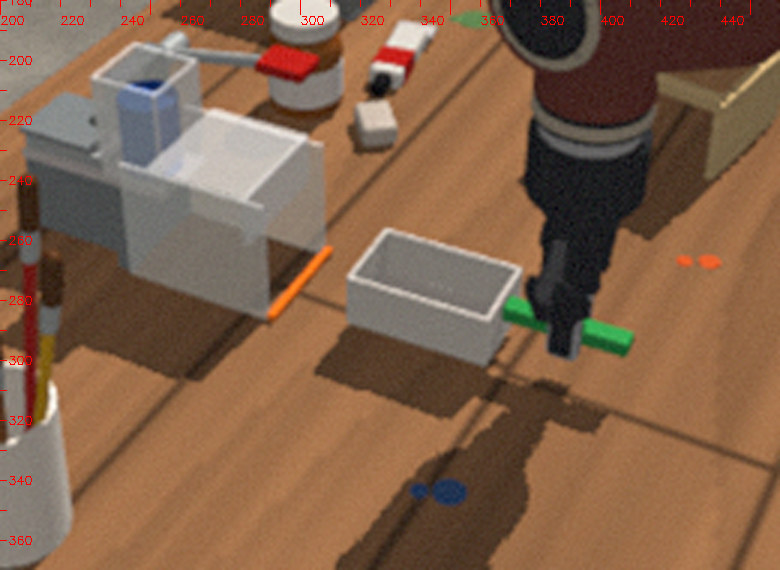

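Run:
```python
from h import *
crop('pics/s6.png',305,250,125,60,6,'pics/s6d.png')
c,s=np.cos(.0367),np.sin(.0367)
for q in [(.052,.031,.055),(-.052,.031,.055),(-.052,.031,.015),(.052,.031,.015),(-.14,.008,.049)]:
    print(q,pj('side',(.4977+c*q[0]-s*q[1],-.0296+s*q[0]+c*q[1],q[2])).round(1))
```

```text
(0.052, 0.031, 0.055) [314.3 270.4]
(-0.052, 0.031, 0.055) [361.4 285.3]
(-0.052, 0.031, 0.015) [360.5 300.5]
(0.052, 0.031, 0.015) [314.4 285.4]
(-0.14, 0.008, 0.049) [407.7 294. ]
```

View pics/s6d.png

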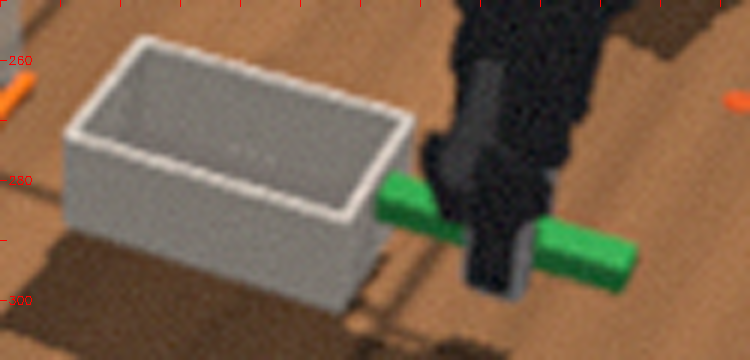

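```bash
python3 -m inch '[[[1.5,0.37,0.1,0,-0.002,0],[3.5,0.37,0.1,0,-0.002,0],[5.5,0.37,0.1,0,-0.002,0],[7.5,0.37,0.1,0,-0.002,0],[9.5,0.37,0.1,0,-0.002,0]]]';python3 d.py .5634 -.0308 .198 2
```

```text
t: 7.12
tool_pos: [0.4936, -0.0334, 0.1979]
orientation: [[0.999, 0.037, -0.001], [0.037, -0.999, -0.0], [-0.001, 0.0, -1.0]]
ft_force: [-0.6, -0.2, -2.4]
width: 0.0138
t 7.12 pos [ 0.4936 -0.0334  0.1979] yaw 2.1 j [-12.5  -1.6 118.4  -0.   63.3  75.4] F [-0.6 -0.2 -2.4] w 0.0138
shift cm [ 6.98 -0.   -0.02] rot [0.0002 0.001  0.0017]
```

```bash
python3 -m inch '[[[1.7,0,0,0,0,0],[3.4,0,0,0,0,0],[5.1,0,0,0,0,0],[6.5,0,0,0,0,0],[6.9,0,0,0,0,0]]]';python3 -c "
from h import *
import d
d.go(.5634,-.0308,.184,2)
cv2.imwrite('pics/s7.png',bot.camera('side')[:,:,::-1]);crop('pics/s7.png',200,170,160,130,5,'pics/s7c.png')
cv2.imwrite('pics/w7.png',bot.camera('wrist')[:,:,::-1])
d.go(.5634,-.0308,.184,2)"
```

```text
t: 7.53
tool_pos: [0.5642, -0.0309, 0.1979]
orientation: [[0.999, 0.037, 0.0], [0.037, -0.999, -0.0], [0.0, 0.0, -1.0]]
ft_force: [-0.1, -0.3, -2.1]
width: 0.014
t 7.53 pos [ 0.5642 -0.0309  0.1979] yaw 2.11 j [-10.7   7.6 108.8  -0.   63.6  77.2] F [-0.1 -0.3 -2.1] w 0.014
shift cm [-0.08 -0.02  1.39] rot [ 0.0004 -0.0001  0.0019]
t 7.63 pos [ 0.5628 -0.0309  0.1976] yaw 2.11 j [-10.7   7.5 109.   -0.   63.7  77.2] F [-0.9  0.8 -2.5] w 0.0138
shift cm [ 0.06 -0.01  1.36] rot [0.0001 0.0017 0.0019]
```

View pics/s7c.png

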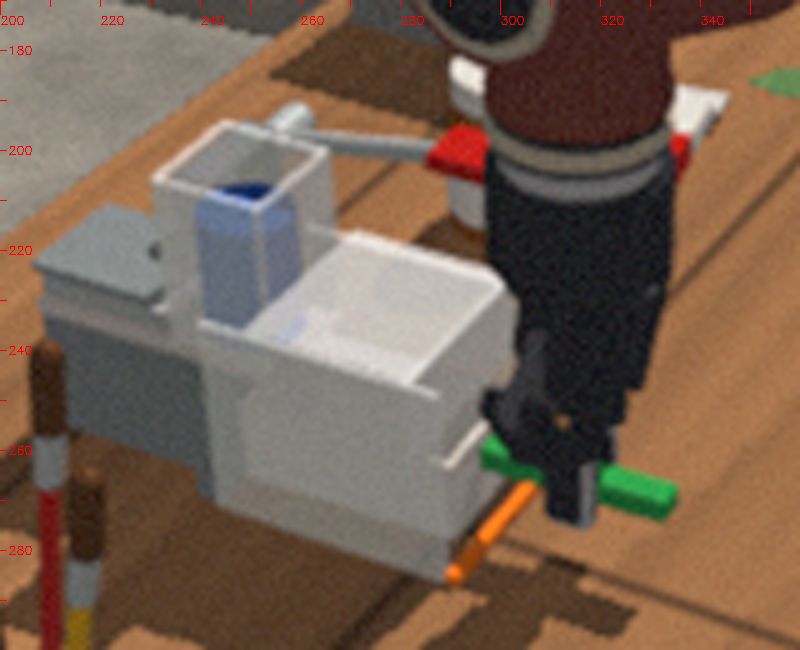

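View pics/w7.png

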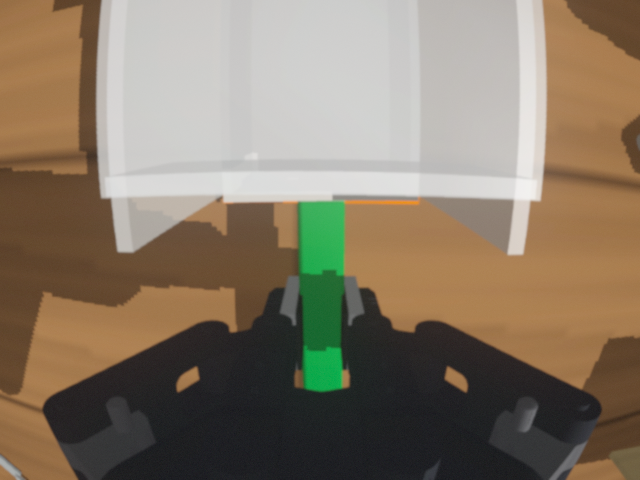

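```bash
python3 -m inch '[[[0.05,0,0.5,0,0,0],[0.05,0,0.9,0,0,0],[0.05,0,1.2,0,0,0],[0.05,0,1.35,0,0,0],[0.05,0,1.4,0,0,0]]]';python3 d.py .5634 -.0308 .184 2
```

```text
t: 8.05
tool_pos: [0.5626, -0.0309, 0.1843]
orientation: [[0.999, 0.037, -0.005], [0.037, -0.999, 0.0], [-0.005, -0.0, -1.0]]
ft_force: [-7.4, 0.9, 10.3]
width: 0.0139
t 8.05 pos [ 0.5626 -0.0309  0.1843] yaw 2.12 j [-1.070e+01  8.700e+00  1.091e+02 -1.000e-01  6.250e+01  7.720e+01] F [-7.4  0.9 10.3] w 0.0139
shift cm [ 0.08 -0.    0.03] rot [-0.0003  0.0051  0.0021]
```

```bash
python3 -m inch '[[[0,0,0,0,0,0],[0,0,0,0,0,0],[0,0,0,0,0,0],[0,0,-0.3,0,0,0],[0,0,-2.5,0,0,0]]]' -1;python3 -m inch '[[[0,0,-3,0,0,0],[0,0,-6.5,0,0,0],[0,0,-10,0,0,0]]]'; python3 -c "
from h import *
import d
d.go(.66,-.115,.33,2)
cv2.imwrite('pics/s8.png',bot.camera('side')[:,:,::-1]);crop('pics/s8.png',200,170,160,130,5,'pics/s8c.png')
cv2.imwrite('pics/w8.png',bot.camera('wrist')[:,:,::-1])
d.go(.66,-.115,.33,2)"
```

```text
t: 8.47
tool_pos: [0.5607, -0.0305, 0.2055]
orientation: [[0.999, 0.037, -0.013], [0.037, -0.999, 0.002], [-0.013, -0.002, -1.0]]
ft_force: [-0.2, 0.6, 0.0]
width: 0.0736
t: 8.72
tool_pos: [0.5614, -0.0306, 0.3058]
orientation: [[0.999, 0.037, -0.015], [0.037, -0.999, 0.002], [-0.015, -0.003, -1.0]]
ft_force: [1.2, -0.3, -0.3]
width: 0.0857
t 8.72 pos [ 0.5614 -0.0306  0.3058] yaw 2.11 j [-10.7  -0.6 105.8  -0.   75.7  77.2] F [ 1.2 -0.3 -0.3] w 0.0857
shift cm [ 9.51  8.79 -2.59] rot [-0.0026  0.0151  0.0019]
t 8.82 pos [ 0.5643 -0.0311  0.3134] yaw 2.11 j [-10.7  -0.9 105.3  -0.   75.5  77.2] F [1.5 0.5 0.9] w 0.0854
shift cm [ 9.25  8.74 -1.64] rot [ 0.0009 -0.0004  0.002 ]
```

View pics/s8c.png

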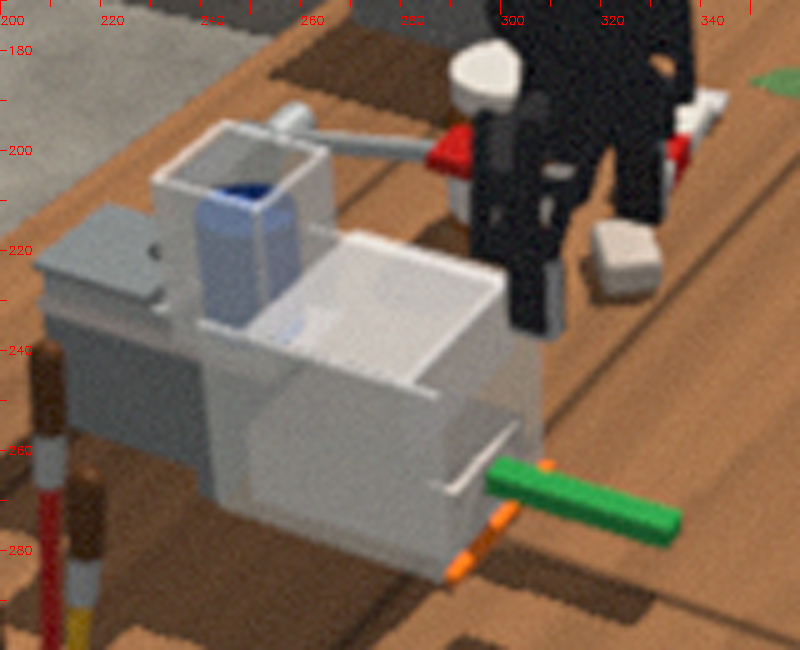

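View pics/w8.png

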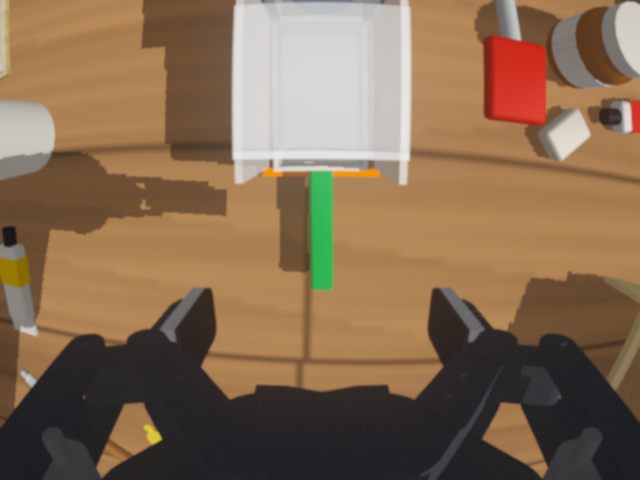

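Run:
```python
from h import *
o=bot.get_obs();R=np.array(o['orientation']);p=np.array(o['tool_pos']);print(p)
for u,v in [(485,40),(545,43),(488,121),(546,124)]:print(bpw(u,v,.13,p,R).round(4))
c,s=np.cos(.0367),np.sin(.0367); print(.7233-c*.063+s*.09,-.025-s*.063-c*.09)
# tray/handle
for u,v in [(321,290),(320,172)]:print(bpw(u,v,.034,p,R).round(4))
```

```text
[ 0.56431949 -0.03108329  0.31343589]
[ 0.6786 -0.0984  0.13  ]
[ 0.684  -0.1305  0.13  ]
[ 0.6423 -0.1009  0.13  ]
[ 0.6452 -0.132   0.13  ]
0.6636446808601549 -0.1172509777635079
[ 0.5217 -0.0334  0.034 ]
[ 0.6064 -0.0296  0.034 ]
```

```bash
python3 -m inch '[[[0.5,1.5,-3,0,0,0],[3,3.5,-3.5,0,0,0],[6,6,-3.5,0,0,0],[9,8.5,-3.5,0,0,0],[9.55,8.8,-2.5,0,0,0]]]' 1 60;python3 d.py .663 -.116 .315 2
```

```text
t: 9.23
tool_pos: [0.6663, -0.119, 0.3405]
orientation: [[0.999, 0.034, 0.007], [0.034, -0.999, -0.004], [0.007, 0.004, -1.0]]
ft_force: [-0.9, 0.2, 0.8]
width: 0.0257
t 9.23 pos [ 0.6663 -0.119   0.3405] yaw 1.97 j [-16.4  12.3  88.5  -0.1  78.8  71.6] F [-0.9  0.2  0.8] w 0.0257
shift cm [-0.33 -0.32  2.55] rot [ 0.0042 -0.0067 -0.0006]
```

```bash
python3 -m inch '[[[-0.3,-0.3,0.8,0.004,-0.006,0],[-0.3,-0.3,1.6,0.004,-0.006,0],[-0.3,-0.3,2.4,0.004,-0.006,0],[-0.3,-0.3,2.5,0.004,-0.006,0]]]' 1 60; python3 -c "
from h import *
import d
cv2.imwrite('pics/s9.png',bot.camera('side')[:,:,::-1]);crop('pics/s9.png',220,120,150,130,5,'pics/s9c.png')
cv2.imwrite('pics/w9.png',bot.camera('wrist')[:,:,::-1])
d.go(.663,-.116,.303,2)"
```

```text
t: 9.57
tool_pos: [0.6618, -0.1151, 0.3123]
orientation: [[0.999, 0.035, -0.004], [0.035, -0.999, 0.001], [-0.004, -0.002, -1.0]]
ft_force: [-0.4, 0.2, 0.6]
width: 0.0002
t 9.67 pos [ 0.6624 -0.1153  0.3144] yaw 2.01 j [-16.2  13.1  90.1   0.   76.8  71.8] F [0.7 0.4 0.5] w -0.0001
shift cm [0.06 0.07 1.14] rot [-0.0006  0.0012  0.0002]
```

View pics/s9c.png

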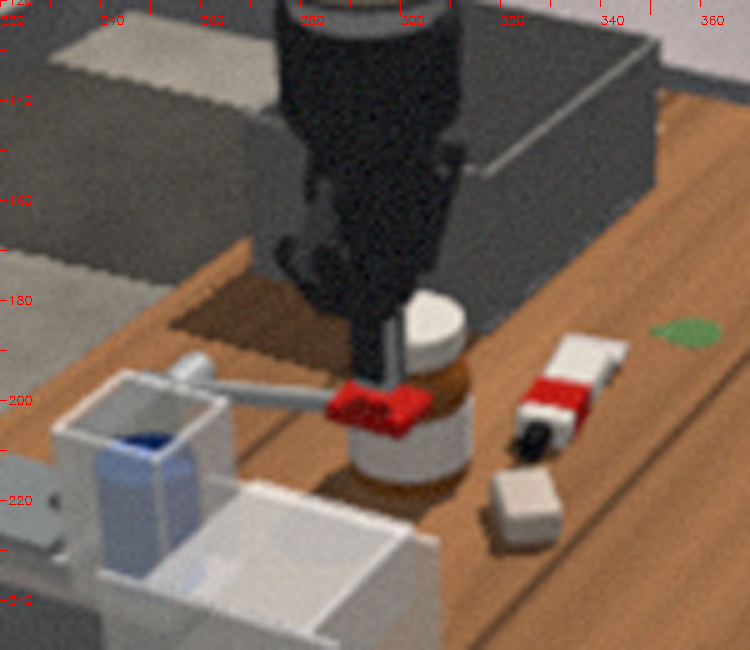

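View pics/w9.png

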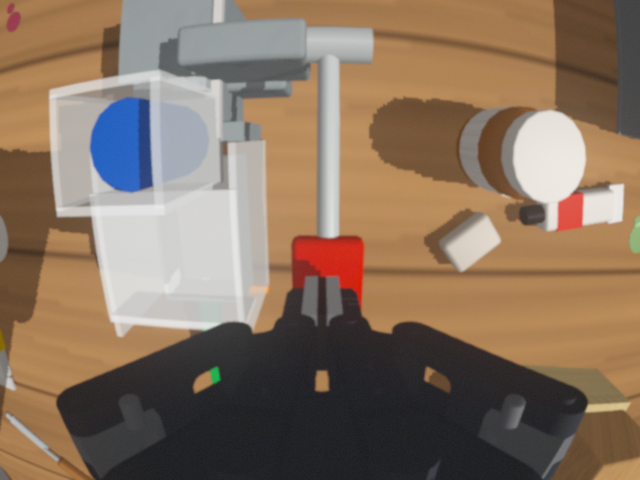

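```bash
python3 -m inch '[[[0,0.2,0.5,0,0,0],[0.05,0.2,1.0,0,0,0],[0.05,0.2,1.6,0,0,0],[0.05,0.2,2.2,0,0,0],[0.05,0.2,2.8,0,0,0]]]'; python3 d.py .663 -.117 .264 2
```

```text
t: 10.08
tool_pos: [0.6622, -0.1173, 0.2873]
orientation: [[0.999, 0.035, -0.006], [0.035, -0.999, 0.0], [-0.006, -0.001, -1.0]]
ft_force: [-10.4, 1.1, 10.4]
width: 0.0001
t 10.08 pos [ 0.6622 -0.1173  0.2873] yaw 2.02 j [-16.4  14.6  91.1  -0.1  74.6  71.6] F [-10.4   1.1  10.4] w 0.0001
shift cm [ 0.09 -0.03  2.33] rot [-0.0006  0.0057  0.0004]
```

```bash
python3 -m inch '[[[0,0,0.6,0,0,0],[0,0,1.2,0,0,0],[0,0,1.8,0,0,0],[0,0,2.2,0,0,0],[0,0,2.4,0,0,0]]]'; python3 d.py .663 -.117 .264 2
```

```text
t: 10.5
tool_pos: [0.6624, -0.1173, 0.2656]
orientation: [[0.999, 0.035, -0.005], [0.035, -0.999, 0.0], [-0.005, -0.0, -1.0]]
ft_force: [-8.1, 2.7, 17.8]
width: -0.0
t 10.5 pos [ 0.6624 -0.1173  0.2656] yaw 2.03 j [-16.4  15.9  91.7  -0.1  72.6  71.6] F [-8.1  2.7 17.8] w -0.0
shift cm [ 0.06 -0.03  0.16] rot [-0.0005  0.0053  0.0006]
```

```bash
python3 -m inch '[[[0,0,0.2,0,0,0],[0,0,0.4,0,0,0],[0,0,0.5,0,0,0],[0,0,0.5,0,0,0]]]'; python3 -c "
from h import *
import d
d.go(.663,-.117,.315,2)
cv2.imwrite('pics/s10.png',bot.camera('side')[:,:,::-1]);crop('pics/s10.png',200,160,150,130,5,'pics/s10c.png')"
```

```text
t: 10.83
tool_pos: [0.6627, -0.1173, 0.2654]
orientation: [[0.999, 0.036, -0.006], [0.036, -0.999, 0.0], [-0.006, -0.0, -1.0]]
ft_force: [-12.5, 1.9, 21.1]
width: -0.0002
t 10.83 pos [ 0.6627 -0.1173  0.2654] yaw 2.06 j [-16.4  16.   91.7  -0.1  72.7  71.6] F [-12.5   1.9  21.1] w -0.0002
shift cm [ 0.   -0.03 -4.96] rot [-0.0003  0.0063  0.001 ]
```

View pics/s10c.png

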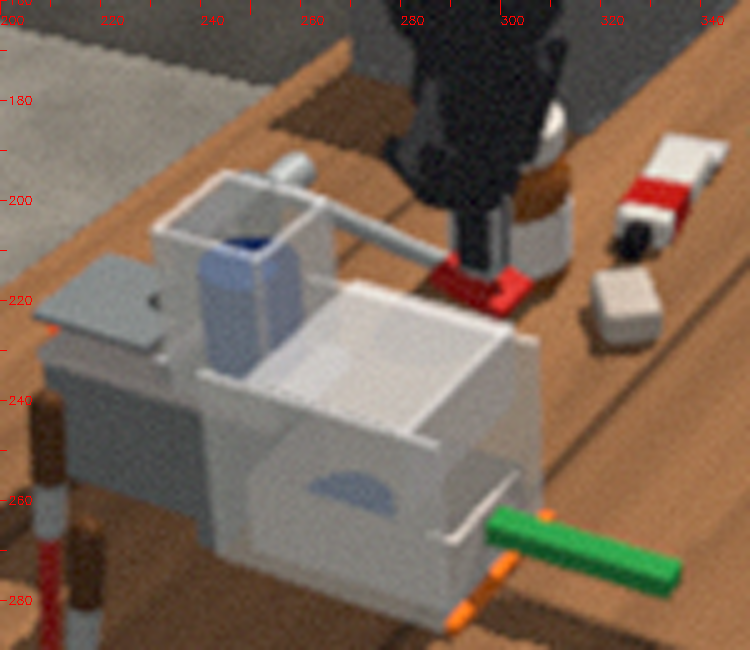

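```bash
python3 -c "
from h import *
for z in (.13,.091,.093): print(pj('side',(.663,-.116,z)))"
python3 -m inch '[[[0,0,-0.9,0,0,0],[0,0,-1.9,0,0,0],[0,0,-2.9,0,0,0],[0,0,-3.9,0,0,0],[0,0,-4.9,0,0,0]]]'; python3 -m inch '[[[0,0,-0.5,0,0,0],[0,0,-0.8,0,0,0],[0,0,-0.8,0,0,0],[0,0,-0.8,0,0,0],[0,0,-0.8,0,0,0]]]'; python3 -c "
from h import *
import d
cv2.imwrite('pics/s11.png',bot.camera('side')[:,:,::-1]);crop('pics/s11.png',200,160,150,130,5,'pics/s11c.png')
d.go(.663,-.117,.265,2)"
```

```text
[295.27028729 198.62614744]
[295.75484786 213.52881261]
[295.73046685 212.77897414]
t: 11.3
tool_pos: [0.663, -0.1174, 0.315]
orientation: [[0.999, 0.036, -0.006], [0.036, -0.999, 0.0], [-0.006, -0.0, -1.0]]
ft_force: [0.1, -0.2, 0.1]
width: 0.0001
t: 11.72
tool_pos: [0.6628, -0.1173, 0.3221]
orientation: [[0.999, 0.036, -0.007], [0.036, -0.999, 0.001], [-0.007, -0.001, -1.0]]
ft_force: [-0.4, 0.1, -0.2]
width: -0.0003
t 11.77 pos [ 0.6628 -0.1173  0.322 ] yaw 2.05 j [-16.3  12.9  89.6  -0.1  77.9  71.6] F [0.  0.3 0.1] w -0.0001
shift cm [ 0.06 -0.02  5.7 ] rot [-0.0008  0.0076  0.0009]
```

View pics/s11c.png

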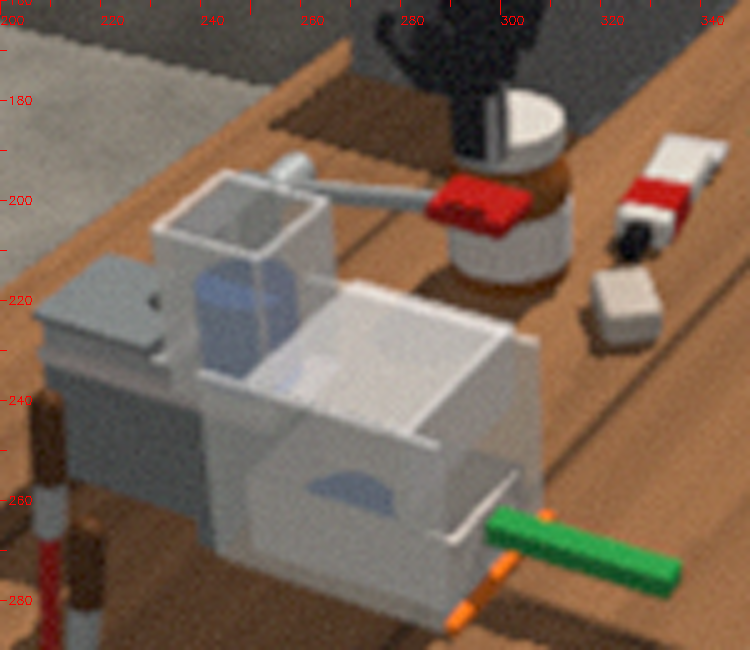

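The lever is back up, the stack has dropped by one cake, and a cake lies in the tray at about (268,257). Starting stroke 2.

```bash
python3 -m inch '[[[0,0,0.6,0,0.007,0],[0,0,1.2,0,0.007,0],[0,0,1.8,0,0.007,0],[0,0,2.4,0,0.007,0],[0,0,3.0,0,0.007,0]]]'; python3 d.py .663 -.117 .264 2
```

```text
t: 12.18
tool_pos: [0.662, -0.1173, 0.2917]
orientation: [[0.999, 0.036, -0.005], [0.036, -0.999, 0.001], [-0.005, -0.001, -1.0]]
ft_force: [-8.3, 0.9, 8.5]
width: -0.0001
t 12.18 pos [ 0.662  -0.1173  0.2917] yaw 2.05 j [-16.4  14.3  91.   -0.   75.   71.6] F [-8.3  0.9  8.5] w -0.0001
shift cm [ 0.12 -0.03  2.77] rot [-0.0012  0.0047  0.001 ]
```

```bash
python3 -m inch '[[[0,0,0.6,0,0,0],[0,0,1.2,0,0,0],[0,0,1.8,0,0,0],[0,0,2.3,0,0,0],[0,0,2.8,0,0,0]]]'; python3 d.py .663 -.117 .264 2
```

```text
t: 12.6
tool_pos: [0.6619, -0.1174, 0.2649]
orientation: [[0.999, 0.036, -0.005], [0.036, -0.999, 0.001], [-0.005, -0.001, -1.0]]
ft_force: [-12.1, 2.2, 36.4]
width: 0.0004
t 12.6 pos [ 0.6619 -0.1174  0.2649] yaw 2.06 j [-16.4  15.9  91.8  -0.   72.6  71.6] F [-12.1   2.2  36.4] w 0.0004
shift cm [ 0.11 -0.03  0.09] rot [-0.001   0.0051  0.0011]
```

```bash
python3 -m inch '[[[0,0,0.2,0,0,0],[0,0,0.4,0,0,0],[0,0,0.4,0,0,0]]]'; python3 d.py .663 -.117 .264 2; python3 -m inch '[[[0,0,-0.9,0,0,0],[0,0,-1.9,0,0,0],[0,0,-2.9,0,0,0],[0,0,-3.9,0,0,0],[0,0,-4.9,0,0,0]]]'; python3 -m inch '[[[0,0,-0.5,0,0,0],[0,0,-0.8,0,0,0],[0,0,-0.8,0,0,0],[0,0,-0.8,0,0,0],[0,0,-0.8,0,0,0]]]'; python3 -c "
from h import *
import d
cv2.imwrite('pics/s12.png',bot.camera('side')[:,:,::-1]);crop('pics/s12.png',200,160,150,130,5,'pics/s12c.png')
d.go(.663,-.117,.265,2)"
```

```text
t: 12.85
tool_pos: [0.6622, -0.1174, 0.2653]
orientation: [[0.999, 0.036, -0.006], [0.036, -0.999, 0.001], [-0.006, -0.001, -1.0]]
ft_force: [-12.0, 2.9, 20.7]
width: -0.0001
t 12.85 pos [ 0.6622 -0.1174  0.2653] yaw 2.08 j [-16.4  16.   91.8  -0.1  72.7  71.6] F [-12.    2.9  20.7] w -0.0001
shift cm [ 0.08 -0.04  0.13] rot [-0.0011  0.0064  0.0014]
t: 13.27
tool_pos: [0.6625, -0.1174, 0.3147]
orientation: [[0.999, 0.036, -0.007], [0.036, -0.999, 0.001], [-0.007, -0.001, -1.0]]
ft_force: [0.4, 0.3, -0.3]
width: 0.0001
t: 13.68
tool_pos: [0.6624, -0.1174, 0.3218]
orientation: [[0.999, 0.036, -0.008], [0.036, -0.999, 0.001], [-0.008, -0.002, -1.0]]
ft_force: [-0.1, -0.4, -1.0]
width: 0.0002
t 13.73 pos [ 0.6623 -0.1174  0.3217] yaw 2.08 j [-16.4  12.9  89.7  -0.1  77.9  71.6] F [ 0.5 -0.2  0.2] w -0.0001
shift cm [ 0.11 -0.03  5.67] rot [-0.0017  0.0079  0.0014]
```

View pics/s12c.png

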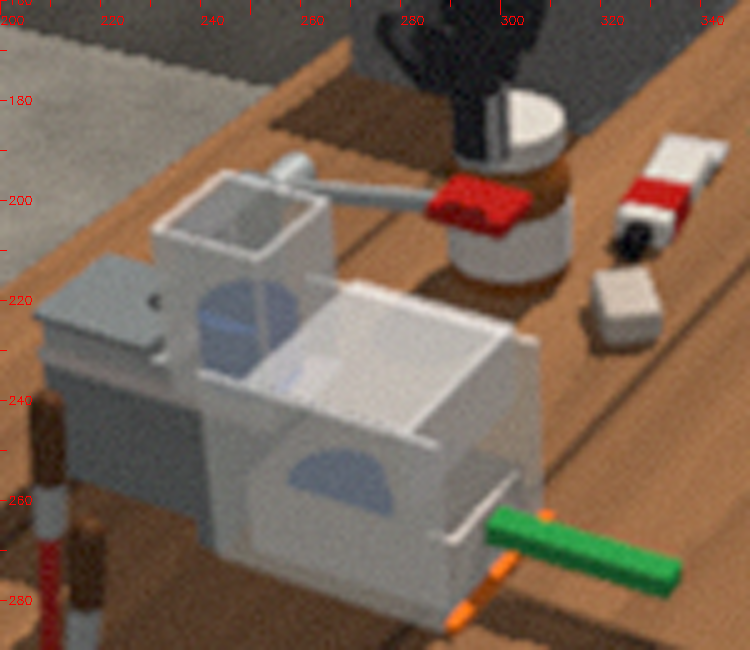

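The second cake is in the tray and three remain in the magazine. Starting stroke 3.

```bash
python3 -m inch '[[[0.05,0,0.6,0,0.007,0],[0.05,0,1.2,0,0.007,0],[0.05,0,1.8,0,0.007,0],[0.05,0,2.4,0,0.007,0],[0.05,0,3.0,0,0.007,0]]]'; python3 d.py .663 -.117 .264 2
```

```text
t: 14.15
tool_pos: [0.6621, -0.1174, 0.2914]
orientation: [[0.999, 0.036, -0.005], [0.036, -0.999, 0.002], [-0.004, -0.002, -1.0]]
ft_force: [-6.7, 1.0, 6.2]
width: -0.0002
t 14.15 pos [ 0.6621 -0.1174  0.2914] yaw 2.08 j [-16.4  14.4  91.    0.   74.9  71.5] F [-6.7  1.   6.2] w -0.0002
shift cm [ 0.11 -0.03  2.74] rot [-0.0019  0.0045  0.0014]
```

```bash
python3 -m inch '[[[0,0,0.6,0,0,0],[0,0,1.2,0,0,0],[0,0,1.8,0,0,0],[0,0,2.3,0,0,0],[0,0,2.8,0,0,0]]]'; python3 -m inch '[[[0,0,0.2,0,0,0],[0,0,0.4,0,0,0],[0,0,0.4,0,0,0]]]'; python3 d.py .663 -.117 .264 2;python3 -m inch '[[[0,0,-0.9,0,0,0],[0,0,-1.9,0,0,0],[0,0,-2.9,0,0,0],[0,0,-3.9,0,0,0],[0,0,-4.9,0,0,0]]]'; python3 -m inch '[[[0,0,-0.5,0,0,0],[0,0,-0.8,0,0,0],[0,0,-1.8,0,0,0],[0,0,-3,0,0,0],[0,0,-5,0,0,0]]]'; python3 -c "
from h import *
import d
cv2.imwrite('pics/s13.png',bot.camera('side')[:,:,::-1]);crop('pics/s13.png',200,160,150,130,5,'pics/s13c.png')
d.go(.55,-.117,.45,2)"
```

```text
t: 14.57
tool_pos: [0.6621, -0.1174, 0.265]
orientation: [[0.999, 0.036, -0.005], [0.036, -0.999, 0.002], [-0.005, -0.002, -1.0]]
ft_force: [-14.1, 3.2, 36.5]
width: 0.0001
t: 14.82
tool_pos: [0.6624, -0.1175, 0.2653]
orientation: [[0.999, 0.037, -0.006], [0.037, -0.999, 0.002], [-0.006, -0.002, -1.0]]
ft_force: [-12.8, 3.1, 20.8]
width: -0.0
t 14.82 pos [ 0.6624 -0.1175  0.2653] yaw 2.1 j [-16.4  16.   91.7  -0.   72.7  71.5] F [-12.8   3.1  20.8] w -0.0
shift cm [ 0.06 -0.04  0.13] rot [-0.0019  0.0061  0.0018]
t: 15.23
tool_pos: [0.6627, -0.1176, 0.3147]
orientation: [[0.999, 0.037, -0.006], [0.037, -0.999, 0.002], [-0.006, -0.002, -1.0]]
ft_force: [0.3, 0.1, -0.2]
width: -0.0
t: 15.65
tool_pos: [0.6624, -0.1175, 0.3632]
orientation: [[0.999, 0.037, -0.011], [0.037, -0.999, 0.003], [-0.01, -0.003, -1.0]]
ft_force: [0.6, 0.5, -0.4]
width: -0.0002
t 15.7 pos [ 0.6637 -0.1178  0.3701] yaw 2.1 j [-16.4  10.8  87.3  -0.   82.   71.5] F [ 1.5 -0.1  3.6] w -0.0001
shift cm [-11.37  -0.5   -7.98] rot [-0.0003  0.0012  0.0018]
```

View pics/s13c.png

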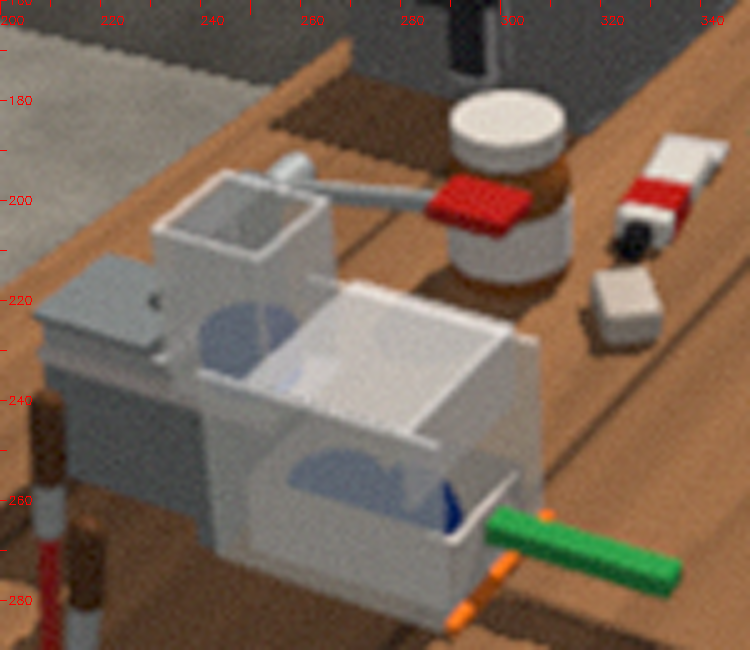

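The third cake is at the front of the tray near (289,261). I'll check that it's really inside, using the other cameras.

```bash
python3 -m inch '[[[-2,-0.5,-2,0,0,0],[-5,-2,-3,0,0,0],[-8,-4.5,-3,0,0,0],[-11,-7,-3,0,0,0],[-14,-8,-3,0,0,0]]]';python3 -m inch '[[[0,0,0,0,0,0],[0,0,0,0,0,0]]]'; python3 -c "
from h import *
import d
cv2.imwrite('pics/s14.png',bot.camera('side')[:,:,::-1]);crop('pics/s14.png',240,225,80,65,9,'pics/s14c.png')
cv2.imwrite('pics/c14.png',bot.camera('scene')[:,:,::-1]);crop('pics/c14.png',330,225,100,90,7,'pics/c14c.png')
cv2.imwrite('pics/w14.png',bot.camera('wrist')[:,:,::-1])
d.go(.55,-.117,.45,2)"
```

```text
t: 16.12
tool_pos: [0.5195, -0.0412, 0.4008]
orientation: [[0.999, 0.038, -0.0], [0.038, -0.999, 0.001], [-0.0, -0.001, -1.0]]
ft_force: [-0.1, -0.1, 0.1]
width: -0.0001
t: 16.28
tool_pos: [0.5184, -0.0405, 0.4012]
orientation: [[0.999, 0.039, 0.001], [0.039, -0.999, 0.001], [0.001, -0.001, -1.0]]
ft_force: [-0.0, 0.4, 0.1]
width: -0.0001
t 16.43 pos [ 0.5203 -0.0417  0.4016] yaw 2.16 j [-1.280e+01 -1.120e+01  1.062e+02  1.000e-01  8.490e+01  7.510e+01] F [ 0.2  0.6 -0.6] w -0.0002
shift cm [ 2.69  7.64 -4.84] rot [-0.0005 -0.0015  0.0028]
```

View pics/s14c.png

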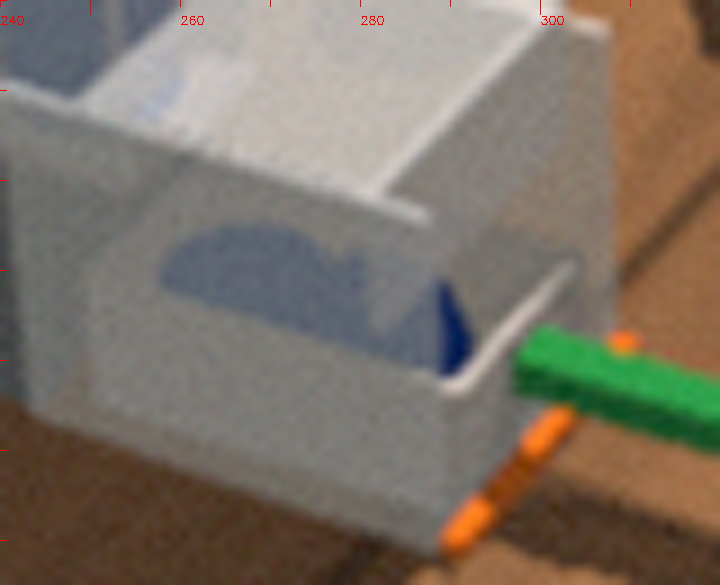

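View pics/c14c.png

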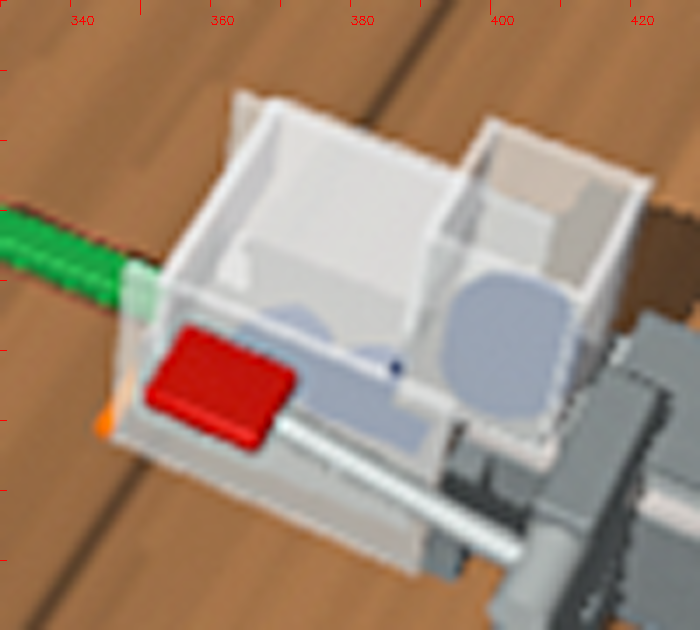

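View pics/w14.png

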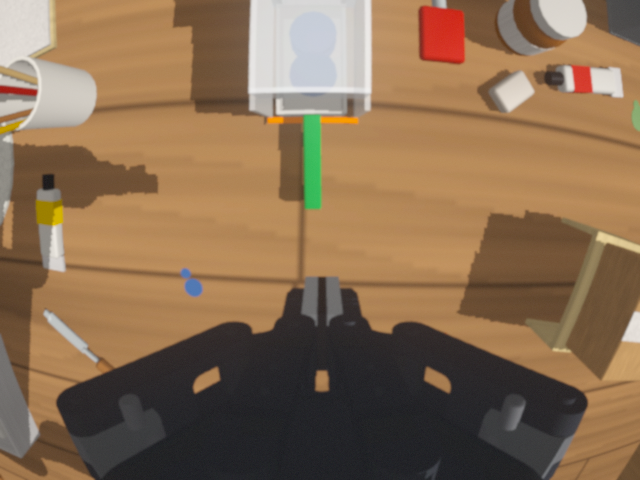

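View pics/c14.png

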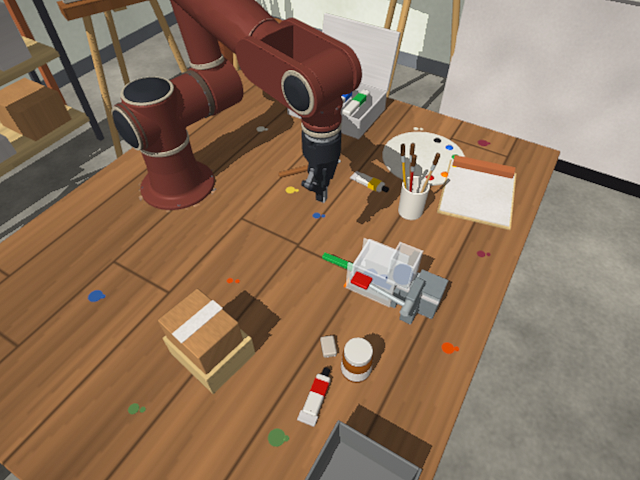

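```bash
python3 -c "
from h import *
crop('pics/w14.png',240,0,140,130,5,'pics/w14c.png')"
```

```text
(no output)
```

View pics/w14c.png

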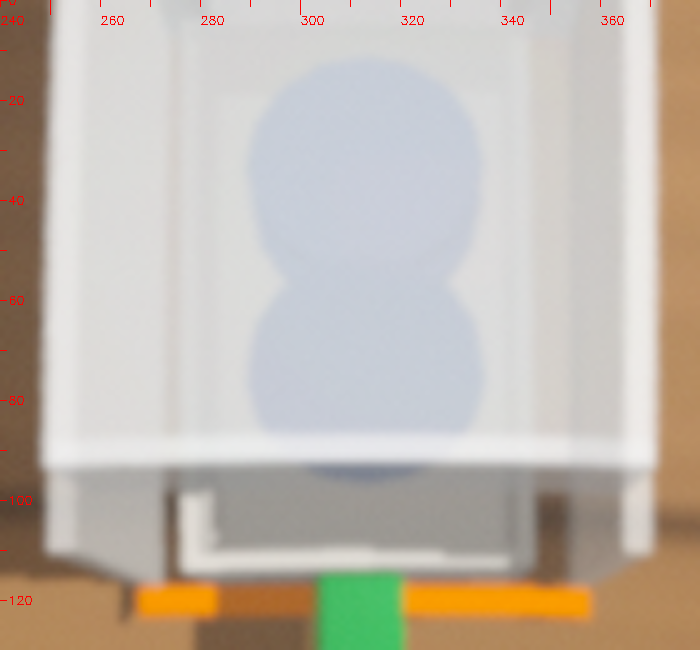

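All the cakes lie inside the tray walls (columns 288–335, with the walls at 275 and 345). The tray's rear edge is behind the sill, and the robot is clear of everything, so I'm handing in.

```bash
python3 -c "
from station import bot
print(bot.job_done())"
```

```text
the job is handed in; nothing more can be done
None
```

The tray is in the dock, the lever has been pressed three times, and I handed the job in at about 16.5 s of the 67 s allowed.

- **Tray:** I took it out of the cubby by its box and set it down in front of the dispenser. Then I gripped it by the handle, carried it over the sill, set it flat in the dock and let go.
- **Lever:** I pressed it three times at about 0.07 m/s. Each press stalled at the same TCP height (0.265 m), which I took to be the stop. Between presses the fingers lifted clear, and pictures after each press show the paddle back up.
- **Last checks:** The tray sits behind the orange sill with its handle sticking out, and the cakes are within its walls. The magazine stack shrank by one cake after each press, so two should remain. The other things look undisturbed and the robot was touching nothing.
- **Less certain:** From above only two discs show in the tray, because the third is stacked or overlapping. I infer three from the dispensing sequence and the side views. The upward force peaked at about 36 N on presses two and three and settled to about 21 N. That was at the fingertips, well under the 120 N wrist limit.

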